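# Hook the clock-case corner and hold it square

### The arm

A 6-joint arm with a two-finger parallel gripper is mounted at the origin on the work surface. World frame = base frame: x ahead of the robot, y to its left, z up, the work surface at z = 0. Lengths are in m, angles in rad, forces in N, time in s.
With the tool pointing down it reaches from about 0.35 to 0.875 m from the base axis. Payload 15.5 kg.
Tool frame: the origin (TCP) lies on the centre line of the jaws, within the pads' length; the fingertips stand 11 mm ahead of it and the grasp point (between the pads) lies 8 mm behind it (robot.tip_reach is the distance from the TCP to the fingertips, in m); y points along the fingers, x is the direction in which the jaws open and shut, and the axes are right-handed (so a half turn about y gives the same grasp; the last joint's range is limited). The gripper opens to 85 mm and grips with 20 to 120 N. Pads are 22 mm wide; open, the fingers measure 114 mm over their backs; the gripper's body (76 mm by 85 mm) begins 54 mm behind the grasp point. The pads swing forward as they close: fully open they stand 13 mm farther back than shut.
Start: joints at [-1.377, 0.494, 1.345, -0, 1.302, -0.096], TCP at [0.179, -0.599, 0.242] pointing down, gripper open.
Joint ranges: [-2.91, 2.91], [-0.82, 2.16], [0.22, 2.67], [-1.22, 4.37], [0.12, 2.79], [-3.08, 3.08]. Speed limits (rad/s): [1.89, 1.89, 2.57, 3.01, 3.01, 3.01].

### API

Orientations are given as a unit quaternion [w, x, y, z].
In Python, from rig import robot, grab_frame, sign_off, spotter gives the robot as it stands.
- The arm moves only by the shell command python3 -m handwheel 'ROWS' [FORCE]. ROWS is text: rows parted by semicolons, each of 7 numbers parted by spaces: the shift along the tool's x, y, z in m, then the turn, a rotation vector about the tool's x, y, z in rad, then the opening, from 0 (shut) to 1 (fully open). A call has 1 to 8 rows; each row shifts and turns the pose as measured when the row begins, along the tool's axes as they then stand; what a row does not reach is not made up. A row lasts 1/10 s, in which the tool goes at most 50 mm and 8.59 degrees, less where a joint would pass 70% of its speed; a pose out of reach is approached as far as the arm can. A call with a gripper value outside its range is refused whole. The fingers move at their own pace and stop on an object; FORCE is the grip in N (left out, the last holds). Time passes only in rows, so rows that do not move let the fingers close. It gives the time, the measured TCP pose, the force and the opening at its end, in the units of the state.
- robot.get_state(): the state, without advancing time (a new reading comes with each control period).
- grab_frame(name): name is "side" or "top"; returns a dict with "pixels" (480x640x3 uint8, red, green, blue), "fov_y" (degrees; the focal length in pixels is half the picture's height over the tangent of half this angle, whatever the lens; pixels are square), "cx", "cy" (the principal point, pixels), "k1" (the pictures are not rectified: a ray, as slopes to the right and down, at radius r is drawn at 1 + k1 r^2 times it, then the intrinsics apply), "R" (3x3) and "t" (3): a world point X has camera coordinates R X + t. Camera axes: x right, y down, z forward; pixel columns grow to the right and rows downward; lengths in m; the calibration is good to about 2 mm. A picture is of the moment at which its call begins. There is no depth.
- sign_off(): hands the job in, once; it reports no verdict.
Trained networks look in the newest picture that a camera, given by its name, has taken for a name from the list of things; names that differ only in an ending like _2 or _b are one class to them, and where a whole thing is asked for, a point or a joint stands for the part that bears it (a point fixed in the world has none). Each returns a list of dicts, best first, with "score" (0 to 1); they miss things now and then, are a little off and sometimes report something else, mostly with a low value. They report only what shows in the picture. A call takes as long as a camera call. They do not tell look-alikes from the thing itself.
- spotter.spot_in(camera, thing): "pixel" ([column, row] in pixels, amid what is visible of it).
- spotter.outline_of(camera, thing): "pixels" (480x640 bool, what is visible of it) and "pixel" ([column, row] in pixels, amid what is visible of it).
The state is a dict: "time": time; "q": joint angles; "dq": joint speeds; "tau": joint torques, N m; "position": TCP position; "eef_rot": TCP orientation; "force": force on the tool from outside, world axes, zero at the start; "ft_torque": the same for the moment, N m; "gripper_width": finger opening in m.
Only numpy, scipy, OpenCV 4.12 (cv2) and the standard library are available. Lean on these libraries where they do the work, as an engineer would, in place of code of your own. Each camera call takes 0.05 s, during which the arm holds its last target.

### The job

Two wooden rails of a clock case meet on the grey board: first swing the brass hook fully closed over the steel pin at their corner. Then pick up the steel square by its knob, lay it flat on the board and push it into the inside corner so that both of its outer edges lie flush on the two rails. Finish while still holding it there by the knob, pressed against both rails at once; do not disturb the dust cover, the loupe or the watch movement.

Things in the scene. Friction and masses are not known exactly. Their poses are not given: they have to be found in the camera images.
- inside_corner (a point): the inside corner of the case, on the upper face of the fixed grey board (board 165 x 195 x 8 mm, upper face 8 mm above the bench). The point lies where the inner faces of the two rails meet. Its +x points squarely into the far rail and its +y squarely into the side rail; the open area of the board is at -x and -y. It is turned by up to 0.3 rad from the world's axes.
- far_rail: fixed wooden rail, 16 mm thick, 22 mm high above the board (top 30 mm above the bench). Origin at the inside corner on the board, axes as there; its inner face is the plane x = 0 and runs from y = 0 to y = -160 mm. On top of its corner end, at (8, 8) mm, stands the steel catch pin, 8 mm across and 17 mm tall.
- side_rail: fixed wooden rail, 16 mm thick, 22 mm high above the board. Origin at the inside corner on the board, axes as there; its inner face is the plane y = 0 and runs from x = 0 to x = -130 mm. The brass hook is hinged on top of it.
- hook (a joint): brass hook (7 mm round bar, 117 mm long) swinging level about an upright hinge on top of the side rail. 0 = closed, lying along the side rail (from the hinge along the corner's +x) with its curl around the catch pin, at its stop; grows to 1.7 rad as the hook swings away outward, counter-clockwise from above. It stays where it is left; slight friction, under 1 N at the post.
- hook_post (a point): centre of the upright black round post, 12 mm across, on the hook, 70 mm from the hinge; the post stands free from 38 mm to 62.5 mm above the bench (the bar below it tops out at 38 mm) and can be pinched or pushed. The point is 50 mm above the bench.
- hook_hinge (a point): the hook's upright hinge axis, at the height of the hook's bar: 100 mm before the inside corner and 8 mm outside the side rail's inner face.
- square_knob (a point): centre of the upright dark wooden round knob of the square, 24 mm across and 50 mm tall, half-way up it (33 mm above the square's underside). The knob's axis lies 40 mm inside each of the two outer faces of the square. Axes are the square's: +x and +y point out of its two outer faces, +z up.
- square: loose L-shaped steel square, about 350 g, 8 mm thick, legs 22 mm wide, sliding easily (friction about 0.25). Origin on its underside below the knob. Outer face x = +40 mm spans y -100 to +40 mm; outer face y = +40 mm spans x -70 to +40 mm. Seated, its axes agree with the inside corner's. Starts flat on the bench, turned up to 0.5 rad from the world's axes.
- square_corner (a point): outer corner point of the square at its underside, at (40, 40, 0) mm in the square's axes; seated, it coincides with the inside corner.
- movement: watch movement in a round steel holder, 68 mm across, 20 mm high, loose; leave alone. Origin at its underside.
- loupe: black eye loupe, 36 mm across, 30 mm high, loose; leave alone. Origin at its underside.
- dust_cover: glass dust cover on a wooden foot, 100 mm across, 93 mm high, loose; leave alone. Origin at its underside.
Mind the look-alikes: they are no part of the job. Of the things like the square, leave any that is blue, purple or red; of the rest the larger one is meant.

How it is judged:
By the outcome, as a careful person would: the job done as asked, in the order asked, and still so for the second after the job is handed in, while the arm keeps its last pose, push and grip.
It also fails if it takes over 64 s, if anything falls off the work surface, if the arm or the gripper's body presses on something with over 40 N, if the wrist force passes 120 N, or if a joint passes its speed limit or range.

## Working session

There is one attempt and no reset: what is moved stays moved. The work goes in short steps, Python scripts to look and compute and a shell command to move; the robot and the scene stay as the last step left them, time stands still between calls to the robot, and variables do not carry over. Pictures are saved under pics/ and viewed, and the job is handed in when it is done.

```bash
ls; mkdir -p pics; python3 - <<'E'
from rig import robot, grab_frame, sign_off, spotter
import cv2
s=robot.get_state(); print(s)
print(robot.tip_reach)
for n in("side","top"):
    f=grab_frame(n); cv2.imwrite(f"pics/{n}0.png",f["pixels"][:,:,::-1])
    print({k:v for k,v in f.items() if k!="pixels"})
E
```

```text
pics
{'time': 0.0, 'q': array([-1.37649142e+00,  4.94173971e-01,  1.34613967e+00,  1.80172212e-05,
        1.30249724e+00, -9.55035780e-02]), 'dq': array([ 1.79589903e-04, -2.99392475e-04, -1.03711598e-04, -4.51772815e-04,
        9.96038013e-05, -8.26653165e-04]), 'tau': array([-4.15576287e-03, -8.82166886e+01, -3.83875358e+01, -3.42560579e-04,
        9.99295124e-03,  5.97936651e-05]), 'position': array([ 0.17854399, -0.59859022,  0.24170308]), 'eef_rot': array([ 0.56725129, -0.56666389,  0.42287741, -0.42224721]), 'force': array([-0.254573  ,  0.50312402, -0.17015712]), 'ft_torque': array([ 0.01053123, -0.00500215, -0.06939676]), 'gripper_width': 0.0856745835040872}
0.011
{'fov_y': 57.62465046875833, 'cx': 316.3939606578143, 'cy': 239.2755919459829, 'k1': -0.10318615286956988, 'R': array([[ 0.98571666, -0.16735453, -0.01884507],
       [-0.12512122, -0.65283574, -0.74709449],
       [ 0.11272691,  0.7387814 , -0.66445067]]), 't': array([-0.4966531 ,  0.09722912,  0.89079753])}
{'fov_y': 44.421221162393294, 'cx': 309.3526806156773, 'cy': 240.40068388199944, 'k1': -0.0963757552966598, 'R': array([[-0.01887423, -0.99979469, -0.0073717 ],
       [-0.98909019,  0.01974851, -0.14598145],
       [ 0.14609705,  0.00453599, -0.98925986]]), 't': array([-0.02888028,  0.50783488,  1.45697866])}
```

View pics/side0.png

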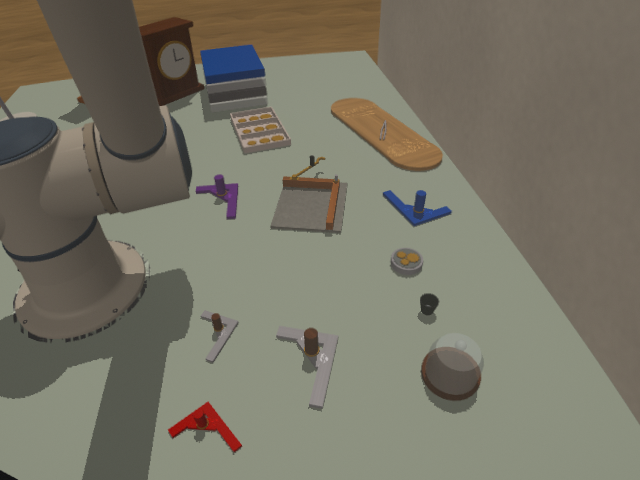

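View pics/top0.png

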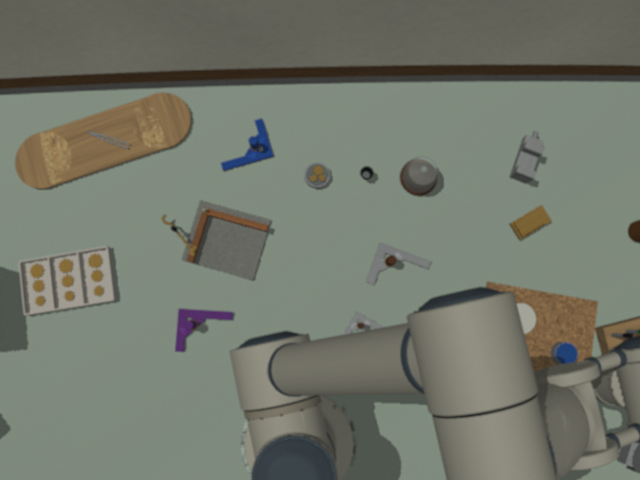

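Both pictures show five L-squares. In the side view they are blue (418,205), purple (220,190), red (205,418), small grey (218,330) and large grey (312,345). In the top view the large grey one is at (392,260) and the small grey one at (360,325). Blue, purple and red are ruled out, so I want the larger grey one. The board with its rails is at side (312,203) and top (230,240), and the hook is open at top (180,230).

```bash
cat > H.py <<'E'
import numpy as np, cv2
from scipy.optimize import least_squares
def cam(f):
    fl=240/np.tan(np.radians(f["fov_y"]/2)); return fl,f["cx"],f["cy"],f["k1"],np.array(f["R"]),np.array(f["t"])
def proj(f,X):
    fl,cx,cy,k,R,t=cam(f); c=np.atleast_2d(X)@R.T+t; s=c[:,:2]/c[:,2:]; r2=(s**2).sum(1,keepdims=True)
    return s*(1+k*r2)*fl+[cx,cy]
def ray(f,p):
    fl,cx,cy,k,R,t=cam(f); d=(np.array(p)-[cx,cy])/fl; s=d.copy()
    for _ in range(30): s=d/(1+k*(s@s))
    return -R.T@t, R.T@np.array([s[0],s[1],1])
def onz(f,p,z):
    o,d=ray(f,p); return o+d*(z-o[2])/d[2]
def tri(fs,ps):
    A=0;b=0
    for f,p in zip(fs,ps):
        o,d=ray(f,p); d=d/np.linalg.norm(d); M=np.eye(3)-np.outer(d,d); A=A+M; b=b+M@o
    return np.linalg.solve(A,b)
E
python3 - <<'E'
from rig import *
from H import *
s=grab_frame("side");t=grab_frame("top")
import pickle; pickle.dump((s,t),open("f0.pkl","wb"))
for th in["hook_post","hook","square_knob","square","far_rail","side_rail","dust_cover","loupe","movement","inside_corner"]:
    for n in("side","top"):
        try: r=spotter.spot_in(n,th)
        except Exception as e: print(th,e);continue
        print(th,n,[(np.round(a["pixel"],1).tolist(),round(a["score"],2)) for a in r][:6])
def crop(f,b,k,name):
    x,y,w,h=b; cv2.imwrite("pics/"+name,cv2.resize(f["pixels"][y:y+h,x:x+w,::-1],None,fx=k,fy=k,interpolation=cv2.INTER_CUBIC))
crop(s,(260,140,110,100),7,"c1.png"); crop(t,(150,190,130,100),6,"c2.png")
crop(s,(260,310,100,100),6,"c3.png"); crop(t,(350,230,100,70),7,"c4.png")
E
```

```text
hook_post side [([308.2, 167.2], 0.68)]
hook_post top [([175.2, 231.7], 0.49)]
hook side [([309.2, 165.2], 0.56)]
hook top [([177.2, 232.6], 0.45)]
square_knob side [([203.3, 427.5], 0.96), ([318.6, 351.1], 0.91), ([420.1, 211.5], 0.84), ([226.6, 190.3], 0.8), ([218.3, 329.1], 0.61)]
square_knob top [([188.4, 317.9], 0.96), ([385.4, 258.2], 0.94), ([358.8, 322.5], 0.62)]
square side [([204.1, 422.8], 0.7), ([419.9, 209.2], 0.69), ([219.0, 329.3], 0.66), ([316.8, 352.7], 0.56)]
square top [([388.1, 261.1], 0.75), ([256.8, 151.6], 0.75), ([358.2, 323.6], 0.68), ([187.6, 319.2], 0.58)]
far_rail side [([333.4, 205.5], 0.85)]
far_rail top [([234.9, 219.0], 0.7)]
side_rail side [([305.3, 180.7], 0.85), ([406.4, 261.6], 0.25)]
side_rail top [([195.7, 234.2], 0.68)]
dust_cover side []
dust_cover top [([419.1, 174.2], 0.77)]
loupe side [([431.8, 298.9], 0.76)]
loupe top [([368.2, 172.8], 0.53)]
movement side [([403.5, 259.5], 0.66)]
movement top [([316.2, 176.7], 0.61)]
inside_corner side [([311.1, 204.0], 0.55)]
inside_corner top [([226.6, 240.2], 0.83)]
```

View pics/c1.png

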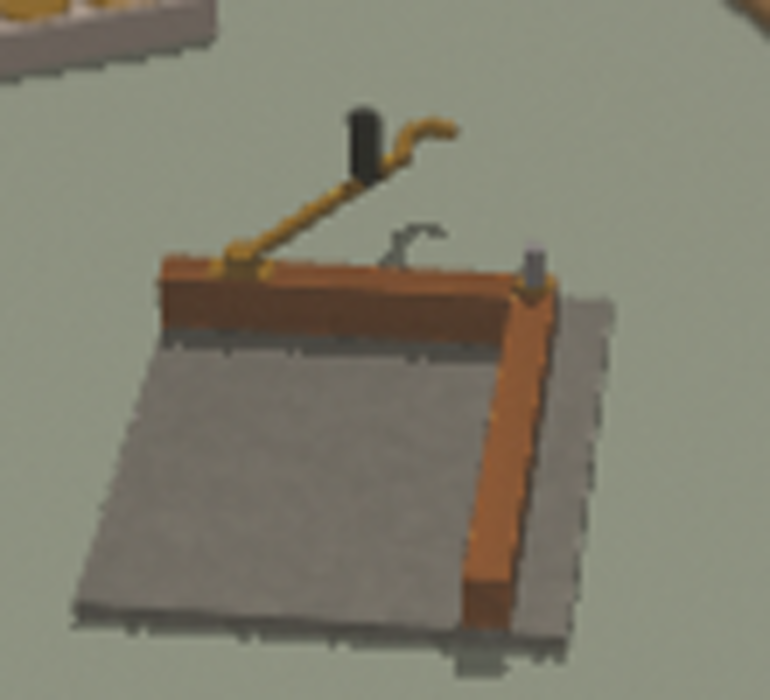

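View pics/c2.png

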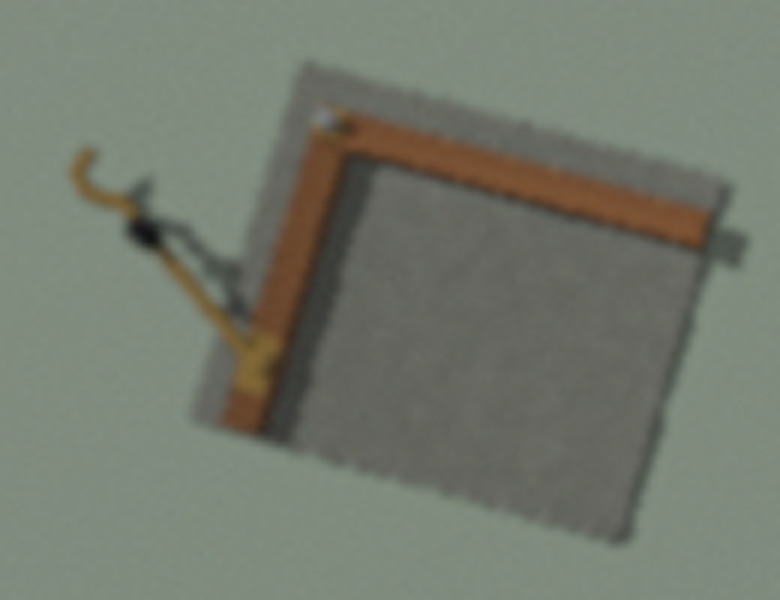

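View pics/c3.png

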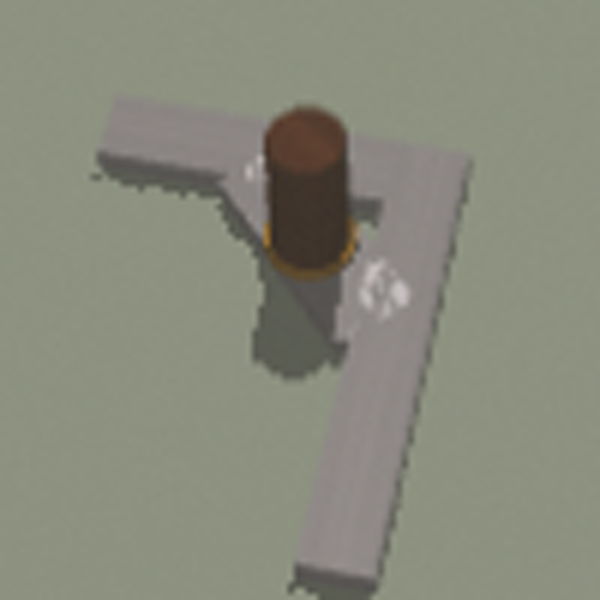

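View pics/c4.png

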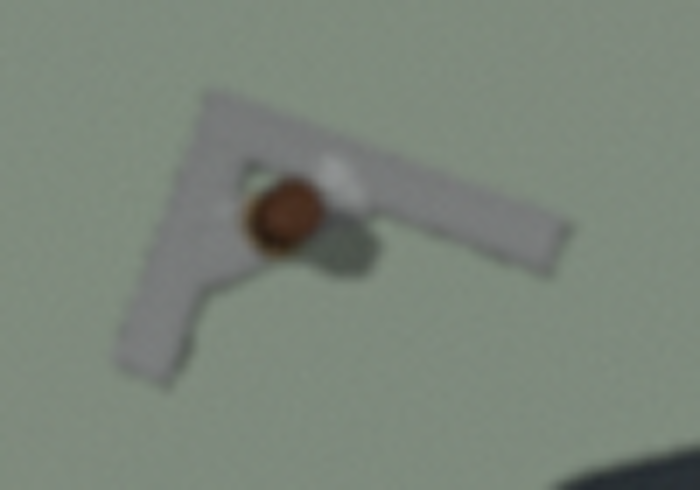

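```bash
cat > fit0.py <<'E'
from H import *
import pickle
s,t=pickle.load(open("f0.pkl","rb"))
def px(p,o,k): return (np.array(p,float)+.5)/k-.5+o
def fit(S,T,x0):
    obs=[(f,np.array(X)/1000.,p) for f,L in((s,S),(t,T)) for X,p in L]
    def W(v,X): c,si=np.cos(v[2]),np.sin(v[2]); return np.array([v[0]+c*X[0]-si*X[1],v[1]+si*X[0]+c*X[1],X[2]])
    def res(v,which=None): return np.concatenate([proj(f,W(v,X))[0]-p for f,X,p in obs if which is None or f is which])
    for w in(None,s,t):
        r=least_squares(lambda v:res(v,w),x0,loss="soft_l1"); print(np.round(r.x,4),"rms px",np.sqrt((res(r.x,w)**2).mean()).round(2), np.abs(res(r.x,w)).max().round(2))
        if w is None: R=r.x
    return R
c1=lambda p:px(p,[260,140],7); c2=lambda p:px(p,[150,190],6); c3=lambda p:px(p,[260,310],6); c4=lambda p:px(p,[350,230],7)
print("case")
case=fit([((-130,0,30),c1((162,281))),((0,-160,30),c1((463,580))),((16,-160,30),c1((512,580))),((0,-160,8),c1((463,626))),((16,-160,8),c1((512,628))),((-130,0,8),c1((163,330))),((0,0,30),c1((508,296))),((0,0,8),c1((503,345))),((8,8,47),c1((535,245)))],
 [((0,-160,30),c2((703,248))),((16,-160,30),c2((712,210))),((-130,0,30),c2((263,434))),((-130,16,30),c2((223,425))),((0,0,30),c2((345,152))),((8,8,47),c2((325,115)))],[0.5,0.1,0])
print("square")
sq=fit([((40,40,8),c3((472,158))),((40,-100,8),c3((375,580))),((18,-100,8),c3((296,568))),((-70,40,8),c3((117,98))),((-70,18,8),c3((97,153))),((0,0,58),c3((307,138)))],
[((40,40,8),c4((207,92))),((40,-100,8),c4((573,225))),((18,-100,8),c4((552,275))),((-70,40,8),c4((120,362))),((-70,18,8),c4((168,388))),((0,0,58),c4((290,213)))],[0.5,-0.2,0])
print("post",tri([s,t],[c1((365,147)),c2((145,233))]).round(4), onz(s,c1((365,147)),.05).round(4),onz(t,c2((145,233)),.05).round(4))
c,si=np.cos(case[2]),np.sin(case[2]); R=np.array([[c,-si],[si,c]])
h=case[:2]+R@[-.1,.008]; print("hinge",h,"post closed",h+R@[.07,0])
p=tri([s,t],[c1((365,147)),c2((145,233))])[:2]-h; print("hook r,ang",np.hypot(*p),np.arctan2(p[1],p[0])-case[2])
print("seated knob",case[:2]+R@[-.04,-.04])
for n,ps,z in(("cover",[(452,365),(419,175)],.04),("loupe",[(429,304),(367,173)],.015),("mov",[(407,261),(318,176)],.015)): print(n,tri([s,t],ps).round(3))
E
python3 fit0.py
```

```text
case
[ 0.5829  0.2241 -0.2883] rms px 0.5 1.11
[ 0.5837  0.2251 -0.29  ] rms px 0.39 0.92
[ 0.582   0.2234 -0.2909] rms px 0.43 0.87
square
[ 0.4531 -0.2438 -0.3798] rms px 0.7 1.42
[ 0.454  -0.2437 -0.3821] rms px 0.27 0.51
[ 0.4508 -0.2441 -0.3781] rms px 0.6 1.07
post [0.5437 0.3059 0.0491] [0.544  0.3046 0.05  ] [0.543  0.3057 0.05  ]
hinge [0.48933505 0.2601764 ] post closed [0.55644622 0.24027434]
hook r,ang 0.07103906268020767 0.9877556158662205
seated knob [0.53321178 0.19709841]
cover [ 0.676 -0.328  0.026]
loupe [ 0.685 -0.193  0.021]
mov [ 0.684 -0.065  0.011]
```

```bash
cat > G.py <<'E'
import sys, numpy as np
from rig import robot
from scipy.spatial.transform import Rotation as Ro
# usage: G.py x y z yaw(of tool x, mod pi) -> needed shift (tool axes) and rotvec (tool axes)
s=robot.get_state(); R=Ro.from_quat(np.roll(s["eef_rot"],-1)).as_matrix()
print("t",round(s["time"],2),"pos",s["position"].round(4),"yaw",round(float(np.arctan2(R[1,0],R[0,0])),4),"F",s["force"].round(1),"M",s["ft_torque"].round(2),"w",round(s["gripper_width"],4),"q6",s["q"][5].round(3))
if len(sys.argv)>1:
    x,y,z,yaw=map(float,sys.argv[1:5])
    c=np.array([np.cos(yaw),np.sin(yaw),0]); 
    if c@R[:,0]<0: c=-c
    T=np.c_[c,[0,0,-1],np.cross(c,[0,0,-1])]
    print("shift",(R.T@(np.array([x,y,z])-s["position"])).round(4),"rot",Ro.from_matrix(R.T@T).as_rotvec().round(4))
    print("after turn, shift in target axes",(T.T@(np.array([x,y,z])-s["position"])).round(4))
else: print(R.round(3))
E
python3 G.py; python3 - <<'E'
import pickle; from H import *
s,t=pickle.load(open("f0.pkl","rb"))
for p in[(180,310),(180,350),(232,316),(188,318)]: print(p,onz(t,p,.008).round(3))
E
```

```text
t 1.2 pos [ 0.1786 -0.5989  0.2423] yaw -1.281 F [ 0.1 -0.2  0.1] M [-0.01 -0.03 -0.01] w 0.0852 q6 -0.095
[[ 0.286  0.     0.958]
 [-0.958  0.     0.286]
 [-0.    -1.     0.   ]]
(180, 310) [0.338 0.297 0.008]
(180, 350) [0.236 0.296 0.008]
(232, 316) [0.32  0.163 0.008]
(188, 318) [0.317 0.276 0.008]
```

```bash
python3 -m handwheel '0 0 0.048 0 -0.0775 0 0.35; 0 0 0.048 0 -0.0775 0 0.35; 0 0 0.048 0 -0.0775 0 0.35; 0 0 0.048 0 -0.0775 0 0.35; 0 0 0.048 0 -0.0775 0 0.35; 0 0 0.048 0 -0.0775 0 0.35; 0 0 0.048 0 -0.0775 0 0.35; 0 0 0.048 0 -0.0775 0 0.35' 30; python3 G.py
```

```text
time: 2.0
position: [0.5047, -0.3943, 0.2417]
eef_rot: [-0.669, 0.671, -0.225, 0.226]
force: [0.1, -0.3, 0.5]
gripper_width: 0.03
t 2.0 pos [ 0.5047 -0.3943  0.2417] yaw -0.6479 F [ 0.1 -0.3  0.5] M [-0.01 -0.07  0.  ] w 0.03 q6 -0.107
[[ 0.797  0.     0.603]
 [-0.603 -0.003  0.797]
 [ 0.002 -1.    -0.002]]
```

```bash
python3 -m handwheel '0 0 0.048 0 -0.0775 0 0.35; 0 0 0.048 0 -0.0775 0 0.35; 0 0 0.048 0 -0.0775 0 0.35; 0 0 0.048 0 -0.0775 0 0.35; 0 0 0.048 0 -0.0775 0 0.35; 0 0 0.048 0 -0.0775 0 0.35; 0 0 0.048 0 -0.0775 0 0.35; 0 0 0.048 0 -0.0775 0 0.35'; python3 G.py 0.54 0.31 0.15 1.28
```

```text
time: 2.8
position: [0.6471, -0.0276, 0.2402]
eef_rot: [-0.705, 0.709, 0.001, 0.002]
force: [0.8, 0.1, 0.1]
gripper_width: 0.0299
t 2.8 pos [ 0.6471 -0.0276  0.2402] yaw -0.0014 F [0.8 0.1 0.1] M [-0.    0.02 -0.03] w 0.0299 q6 -0.13
shift [-0.1079  0.0883  0.3379] rot [ 6.2000e-03 -1.2814e+00  2.0000e-04]
after turn, shift in target axes [0.2927 0.0902 0.1994]
```

```bash
python3 -m handwheel '-0.013 0.008 0.042 0 -0.14 0 0.35; -0.007 0.008 0.0435 0 -0.14 0 0.35; -0.001 0.008 0.044 0 -0.14 0 0.35; 0.005 0.008 0.044 0 -0.14 0 0.35; 0.011 0.008 0.043 0 -0.14 0 0.35; 0.017 0.008 0.041 0 -0.14 0 0.35; 0.022 0.008 0.038 0 -0.14 0 0.35; 0.027 0.008 0.0345 0 -0.14 0 0.35'; python3 G.py 0.5437 0.3059 0.1 1.28
```

```text
time: 3.6
position: [0.5322, 0.3211, 0.1732]
eef_rot: [-0.588, 0.594, 0.391, -0.387]
force: [0.6, -0.3, -0.2]
gripper_width: 0.0299
t 3.6 pos [0.5322 0.3211 0.1732] yaw 1.1647 F [ 0.6 -0.3 -0.2] M [-0.02  0.03  0.03] w 0.0299 q6 -0.71
shift [-0.0094  0.0733 -0.0159] rot [ 0.0102 -0.1153 -0.0003]
after turn, shift in target axes [-0.0113  0.0732 -0.0154]
```

```bash
python3 -m handwheel '-0.009 0.03 -0.016 0 -0.146 0 0.35; 0 0 0 0 -0.146 0 0.35; 0 0 0 0 -0.146 0 0.35; 0 0 0 0 -0.146 0 0.35'; python3 G.py 0.5437 0.3059 0.1 1.75
```

```text
time: 4.0
position: [0.5401, 0.3138, 0.1408]
eef_rot: [-0.446, 0.452, 0.547, -0.545]
force: [-0.2, -0.7, -0.2]
gripper_width: 0.0295
t 4.0 pos [0.5401 0.3138 0.1408] yaw 1.7649 F [-0.2 -0.7 -0.2] M [ 0.01 -0.03 -0.  ] w 0.0295 q6 -1.328
shift [-0.0082  0.0408 -0.0018] rot [ 0.0073  0.015  -0.0046]
after turn, shift in target axes [-0.0084  0.0408 -0.0022]
```

```bash
python3 -m handwheel '-0.0082 0.03 -0.0018 0.007 0.01 -0.005 0.35; 0 0.01 0 0 0 0 0.35; 0 0 0 0 0 0 0.35'; python3 G.py 0.5437 0.3059 0.052 1.75; python3 - <<'E'
from rig import *; import cv2
for n,b,k in(("side",(250,100,120,100),6),("top",(140,180,130,100),6)):
    f=grab_frame(n);x,y,w,h=b
    cv2.imwrite(f"pics/a_{n}.png",cv2.resize(f["pixels"][y:y+h,x:x+w,::-1],None,fx=k,fy=k,interpolation=cv2.INTER_CUBIC))
E
```

```text
time: 4.3
position: [0.5443, 0.3066, 0.1005]
eef_rot: [-0.45, 0.45, 0.546, -0.544]
force: [-0.2, -0.7, 0.3]
gripper_width: 0.03
t 4.3 pos [0.5443 0.3066 0.1005] yaw 1.7609 F [-0.2 -0.7  0.3] M [-0.01 -0.02  0.02] w 0.03 q6 -1.344
shift [-0.0006  0.0485  0.0008] rot [0.0019 0.0109 0.0009]
after turn, shift in target axes [-0.0006  0.0485  0.0007]
```

View pics/a_side.png

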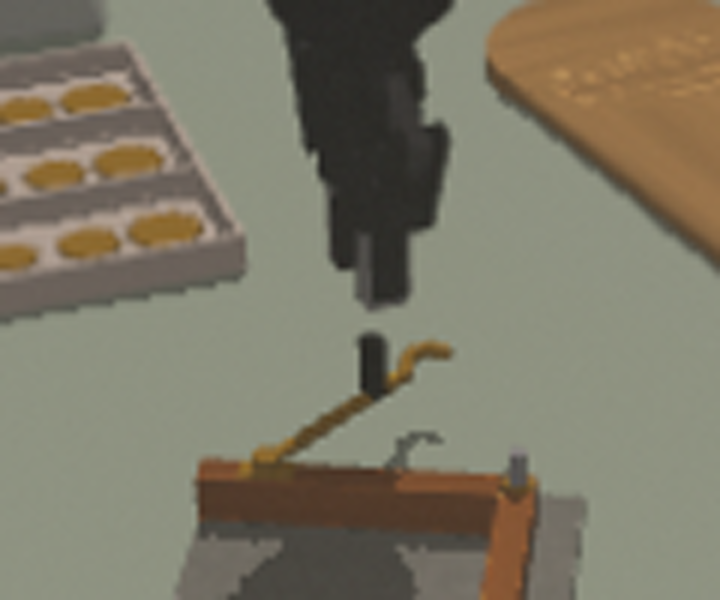

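View pics/a_top.png

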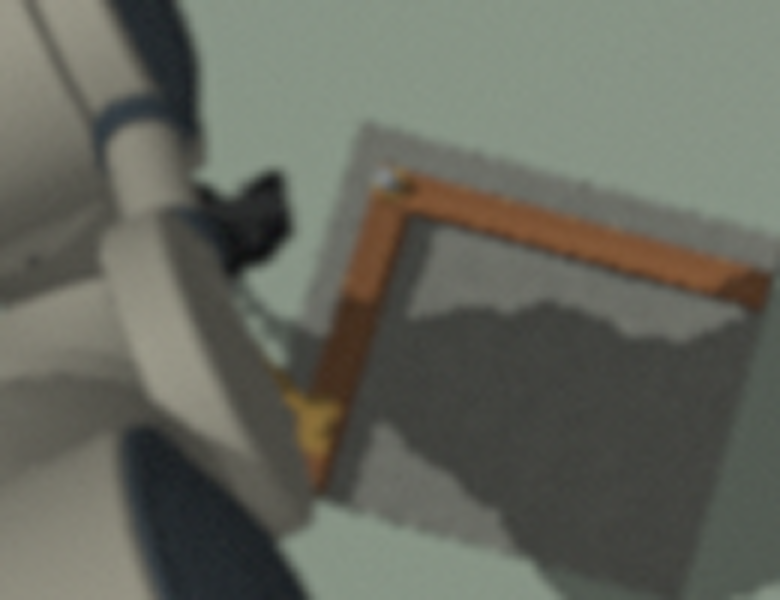

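The side crop shows the fingertips (376,300) directly above the black post (373,340). In the top crop the arm hides the post. I'll lower to straddle it.

```bash
python3 -m handwheel '0 0.024 0 0 0.01 0 0.35; 0 0.024 0 0 0 0 0.35; 0 0 0 0 0 0 0.35'; python3 G.py 0.5437 0.3059 0.052 1.75
```

```text
time: 4.7
position: [0.5467, 0.3086, 0.0565]
eef_rot: [-0.452, 0.455, 0.546, -0.54]
force: [-0.2, 0.1, 1.7]
gripper_width: 0.03
t 4.7 pos [0.5467 0.3086 0.0565] yaw 1.7501 F [-0.2  0.1  1.7] M [-0.    0.03  0.03] w 0.03 q6 -1.332
shift [-0.0022  0.0045  0.0035] rot [0.0092 0.0001 0.0025]
after turn, shift in target axes [-0.0022  0.0045  0.0034]
```

```bash
python3 -m handwheel '-0.002 0.003 0.003 0 0 0 0; 0 0 0 0 0 0 0; 0 0 0 0 0 0 0; 0 0 0 0 0 0 0' 20; python3 G.py 0.5437 0.3059 0.052 1.75
```

```text
time: 5.1
position: [0.5439, 0.3064, 0.0552]
eef_rot: [-0.452, 0.455, 0.546, -0.54]
force: [4.7, 1.6, -22.9]
gripper_width: 0.011
t 5.1 pos [0.5439 0.3064 0.0552] yaw 1.7502 F [  4.7   1.6 -22.9] M [ 0.32 -0.62  0.04] w 0.011 q6 -1.333
shift [-0.0004  0.0031  0.0003] rot [0.0097 0.0002 0.0025]
after turn, shift in target axes [-0.0004  0.0032  0.0003]
```

```bash
python3 -m handwheel '0 0 0 0 0 0 0.2; 0 0 0 0 0 0 0.2; 0 0 0 0 0 0 0.2'; python3 G.py 0.5437 0.3059 0.052 1.75
```

```text
time: 5.4
position: [0.5453, 0.307, 0.0577]
eef_rot: [-0.451, 0.455, 0.547, -0.538]
force: [-0.4, -0.0, -0.4]
gripper_width: 0.017
t 5.4 pos [0.5453 0.307  0.0577] yaw 1.7502 F [-0.4 -0.  -0.4] M [-0.03  0.02 -0.01] w 0.017 q6 -1.333
shift [-0.0008  0.0056  0.0019] rot [0.0134 0.0002 0.0034]
after turn, shift in target axes [-0.0008  0.0057  0.0018]
```

```bash
python3 -m handwheel '-0.0078 0.003 -0.0025 0.012 0.059 0 0.2; -0.008 0 -0.0033 0 0.059 0 0.2; -0.0082 0 -0.0028 0 0.059 0 0.2; -0.0084 0 -0.0023 0 0.059 0 0.2'; python3 G.py 0.5577 0.2745 0.055 1.51; python3 -m handwheel '0 0 0 0 0 0 0.2'; python3 G.py 0.5577 0.2745 0.055 1.51
```

```text
time: 5.8
position: [0.5607, 0.2768, 0.0573]
eef_rot: [0.516, -0.515, -0.487, 0.481]
force: [-0.2, 1.6, 0.4]
gripper_width: 0.0173
t 5.8 pos [0.5607 0.2768 0.0573] yaw 1.5084 F [-0.2  1.6  0.4] M [ 0.09  0.03 -0.04] w 0.0173 q6 -1.151
shift [-0.0025  0.0022  0.0029] rot [ 0.0043 -0.0016  0.0065]
after turn, shift in target axes [-0.0025  0.0023  0.0029]
time: 5.9
position: [0.5613, 0.2762, 0.0578]
eef_rot: [0.516, -0.516, -0.487, 0.481]
force: [-0.4, 0.2, -0.5]
gripper_width: 0.0171
t 5.9 pos [0.5613 0.2762 0.0578] yaw 1.5063 F [-0.4  0.2 -0.5] M [ 0.01 -0.03  0.  ] w 0.0171 q6 -1.15
shift [-0.0019  0.0028  0.0035] rot [ 0.0051 -0.0037  0.0067]
after turn, shift in target axes [-0.0019  0.0028  0.0034]
```

```bash
python3 -m handwheel '-0.0085 0.002 0.002 0.005 0.057 0.005 0.2; -0.0085 0 0.001 0 0.057 0 0.2; -0.0085 0 0 0 0.057 0 0.2; -0.0085 0 0 0 0.057 0 0.2'; python3 G.py 0.5545 0.2339 0.055 1.28
```

```text
time: 6.3
position: [0.5545, 0.2446, 0.0576]
eef_rot: [0.567, -0.567, -0.424, 0.42]
force: [1.0, 1.3, -0.0]
gripper_width: 0.0171
t 6.3 pos [0.5545 0.2446 0.0576] yaw 1.2798 F [ 1.   1.3 -0. ] M [ 0.09 -0.12  0.02] w 0.0171 q6 -0.966
shift [-0.0102  0.0025 -0.003 ] rot [ 0.0031 -0.0002  0.005 ]
after turn, shift in target axes [-0.0102  0.0026 -0.003 ]
```

```bash
for i in 1; do python3 -m handwheel '-0.006 0 0 0 0 0 0.2; -0.004 0 0 0 0 0 0.2'; done; python3 G.py 0.5545 0.2339 0.055 1.28; python3 -m handwheel '-0.004 0 0 0 0 0 0.2; -0.004 0 0 0 0 0 0.2';  python3 G.py 0.5545 0.2339 0.055 1.28
```

```text
time: 6.5
position: [0.5531, 0.2386, 0.0585]
eef_rot: [0.568, -0.566, -0.428, 0.418]
force: [2.8, 46.6, -18.3]
gripper_width: 0.0174
t 6.5 pos [0.5531 0.2386 0.0585] yaw 1.2822 F [  2.8  46.6 -18.3] M [ 7.46 -0.42  0.31] w 0.0174 q6 -0.984
shift [-0.0041  0.0035 -0.0027] rot [0.0057 0.0021 0.0125]
after turn, shift in target axes [-0.0041  0.0035 -0.0027]
time: 6.7
position: [0.5531, 0.2389, 0.0585]
eef_rot: [0.568, -0.563, -0.434, 0.415]
force: [6.9, 37.0, -23.5]
gripper_width: 0.0168
t 6.7 pos [0.5531 0.2389 0.0585] yaw 1.2878 F [  6.9  37.  -23.5] M [ 5.82 -0.78  0.24] w 0.0168 q6 -1.002
shift [-0.0045  0.0034 -0.0027] rot [0.0088 0.0077 0.0255]
after turn, shift in target axes [-0.0044  0.0035 -0.0028]
```

```bash
python3 -m handwheel '0.002 0 0 0 0 0 0.3; 0 0 0 -0.009 -0.006 -0.02 0.3; 0 -0.02 0 0 0 0 0.35; 0 -0.04 0 0 0 0 0.35; 0 -0.04 0 0 0 0 0.35'; python3 G.py  0.5545 0.2339 0.055 1.28; python3 - <<'E'
from rig import *; import cv2
for n,b,k in(("side",(250,120,120,100),6),("top",(140,180,130,100),6)):
    f=grab_frame(n);x,y,w,h=b
    cv2.imwrite(f"pics/b_{n}.png",cv2.resize(f["pixels"][y:y+h,x:x+w,::-1],None,fx=k,fy=k,interpolation=cv2.INTER_CUBIC))
E
```

```text
time: 7.2
position: [0.5473, 0.2377, 0.1565]
eef_rot: [0.567, -0.555, -0.446, 0.415]
force: [0.8, -0.1, 0.0]
gripper_width: 0.0296
t 7.2 pos [0.5473 0.2377 0.1565] yaw 1.3097 F [ 0.8 -0.1  0. ] M [0.03 0.01 0.02] w 0.0296 q6 -1.036
shift [-0.0065  0.1014 -0.0066] rot [0.0124 0.0294 0.0456]
after turn, shift in target axes [-0.0016  0.1015 -0.008 ]
```

View pics/b_side.png

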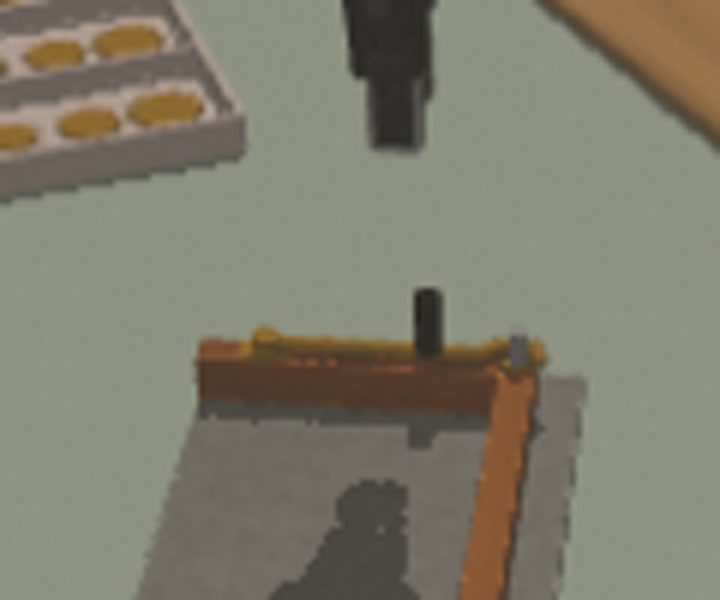

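View pics/b_top.png

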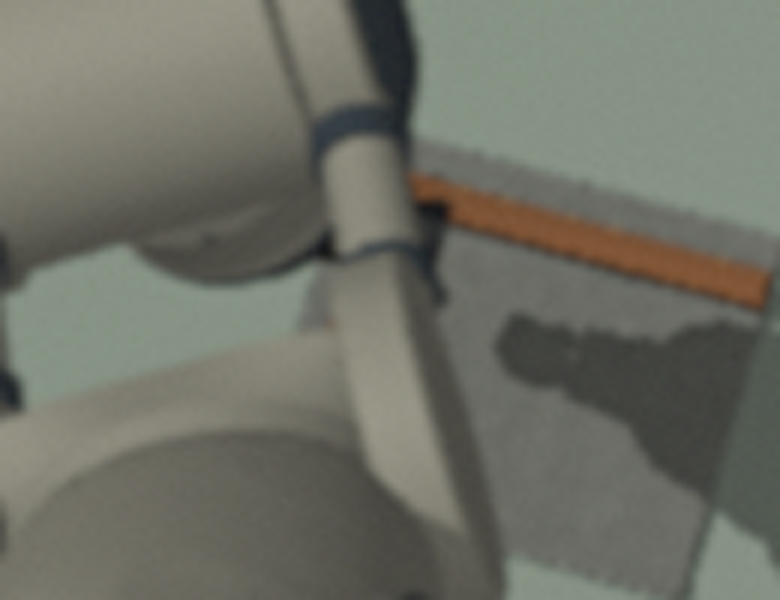

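The side crop shows the hook bar lying along the side rail, with its curl over the pin at crop (518,350) and the post at (428,322). It is closed. Next, the square.

```bash
python3 - <<'E'
import pickle; from H import *
s,t=pickle.load(open("f0.pkl","rb"))
print(onz(s,(428.5/6-.5+250,322.5/6-.5+120),.05))
E
python3 -m handwheel '-0.0445 0 -0.003 0.012 0.082 0.045 0.6; -0.044 0 -0.0067 0 0.082 0 0.6; -0.0434 0 -0.0104 0 0.082 0 0.6; -0.0424 0 -0.0139 0 0.082 0 0.6; -0.041 0 -0.0173 0 0.082 0 0.6; -0.0395 0 -0.0207 0 0.082 0 0.6; -0.0377 0 -0.0238 0 0.082 0 0.6; -0.0356 0 -0.0268 0 0.082 0 0.6' 80; python3 G.py 0.4535 -0.244 0.12 0.405
```

```text
[0.55711748 0.23996933 0.05      ]
time: 8.1
position: [0.4791, -0.1192, 0.1568]
eef_rot: [0.67, -0.669, -0.234, 0.221]
force: [0.6, -0.2, -0.4]
gripper_width: 0.0515
t 8.1 pos [ 0.4791 -0.1192  0.1568] yaw 0.6544 F [ 0.6 -0.2 -0.4] M [-0.   -0.07 -0.04] w 0.0515 q6 -1.037
shift [-0.0969  0.0355 -0.0833] rot [0.0029 0.2494 0.0186]
after turn, shift in target axes [-0.0727  0.0368 -0.1046]
```

```bash
python3 -m handwheel '-0.032 0 -0.0278 0.003 0.083 0.018 0.6; -0.0296 0 -0.0304 0 0.083 0 0.6; -0.027 0 -0.0327 0 0.083 0 0.6; 0 0 0 0 0 0 0.6'; python3 G.py 0.4535 -0.244 0.12 0.405;  python3 - <<'E'
from rig import *; import cv2
from H import *
for n,b,k in(("side",(240,240,130,180),4),("top",(340,200,130,100),6)):
    f=grab_frame(n);x,y,w,h=b
    cv2.imwrite(f"pics/d_{n}.png",cv2.resize(f["pixels"][y:y+h,x:x+w,::-1],None,fx=k,fy=k,interpolation=cv2.INTER_CUBIC))
    p=proj(f,robot.get_state()["position"]-[0,0,.011])[0]; print(n,((p+.5-[x,y])*k-.5).round())
E
```

```text
time: 8.5
position: [0.4493, -0.2535, 0.1559]
eef_rot: [-0.692, 0.694, 0.14, -0.138]
force: [1.0, -0.0, -0.6]
gripper_width: 0.0514
t 8.5 pos [ 0.4493 -0.2535  0.1559] yaw 0.3955 F [ 1.  -0.  -0.6] M [ 0.01 -0.04  0.  ] w 0.0514 q6 -1.025
shift [0.0074 0.0359 0.0072] rot [ 0.0038 -0.0095  0.0026]
after turn, shift in target axes [0.0076 0.0359 0.007 ]
side [269. 255.]
top [358. 340.]
```

View pics/d_side.png

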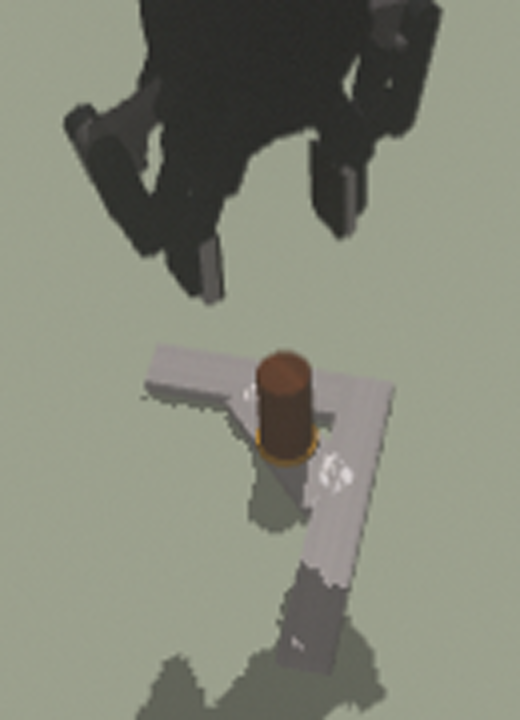

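View pics/d_top.png

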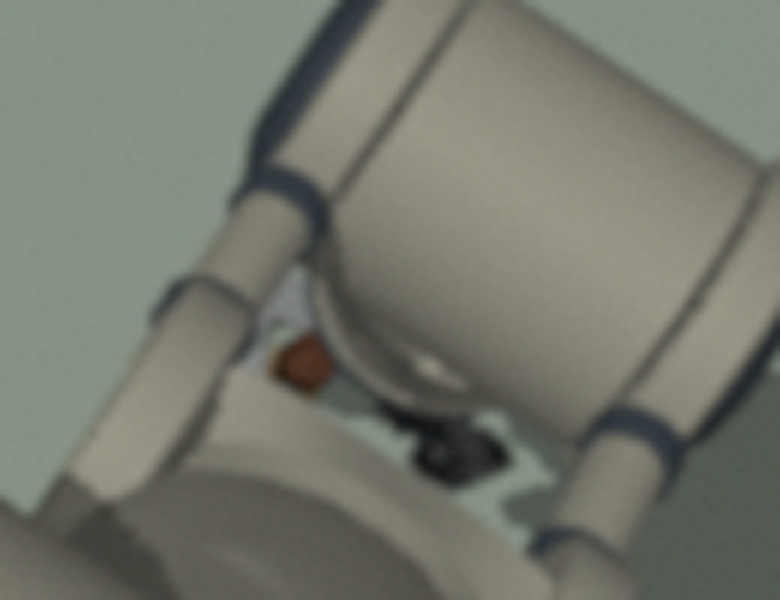

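Side crop: the fingertips at (210,300) and (345,235) sit above the dark-brown knob at (285,372) of the large grey square, which is the right one. I'll centre and descend.

```bash
python3 -m handwheel '0.0075 0.03 0.007 0.004 -0.01 0.003 0.65; 0 0 0 0 0 0 0.65'; python3 G.py 0.4535 -0.244 0.031 0.405
```

```text
time: 8.8
position: [0.4537, -0.2387, 0.1255]
eef_rot: [0.693, -0.691, -0.145, 0.146]
force: [-0.6, 0.8, 1.3]
gripper_width: 0.0557
t 8.8 pos [ 0.4537 -0.2387  0.1255] yaw 0.4143 F [-0.6  0.8  1.3] M [-0.02 -0.04 -0.06] w 0.0557 q6 -1.017
shift [-0.0023  0.0945 -0.005 ] rot [-0.0022  0.0093  0.0001]
after turn, shift in target axes [-0.0022  0.0945 -0.0048]
```

```bash
python3 -m handwheel '-0.0022 0.03 -0.005 -0.002 0.009 0 0.65; 0 0 0 0 0 0 0.65'; python3 G.py 0.4535 -0.244 0.031 0.405
```

```text
time: 9.0
position: [0.4543, -0.2425, 0.0963]
eef_rot: [-0.692, 0.692, 0.144, -0.144]
force: [-0.3, -0.3, -0.4]
gripper_width: 0.0556
t 9.0 pos [ 0.4543 -0.2425  0.0963] yaw 0.4105 F [-0.3 -0.3 -0.4] M [-0.    0.01 -0.03] w 0.0556 q6 -1.018
shift [-0.0013  0.0653 -0.0011] rot [0.0003 0.0055 0.0007]
after turn, shift in target axes [-0.0013  0.0653 -0.0011]
```

```bash
python3 -m handwheel '-0.001 0.03 -0.001 0 0.005 0 0.65; 0 0.025 0 0 0 0 0.65; 0 0 0 0 0 0 0.65'; python3 G.py 0.4535 -0.244 0.031 0.405
```

```text
time: 9.3
position: [0.456, -0.2432, 0.0449]
eef_rot: [-0.691, 0.693, 0.146, -0.143]
force: [0.7, -0.1, 0.6]
gripper_width: 0.0558
t 9.3 pos [ 0.456  -0.2432  0.0449] yaw 0.4107 F [ 0.7 -0.1  0.6] M [ 0.02  0.01 -0.03] w 0.0558 q6 -1.018
shift [-0.0027  0.0139  0.0003] rot [0.0035 0.0057 0.0032]
after turn, shift in target axes [-0.0026  0.0139  0.0002]
```

```bash
python3 -m handwheel '-0.0025 0.012 0 0.003 0 0.003 0.65; 0 0 0 0 0 0 0.4; 0 0 0 0 0 0 0.3; 0 0 0 0 0 0 0.2; 0 0 0 0 0 0 0; 0 0 0 0 0 0 0; 0 0 0 0 0 0 0' 80; python3 G.py 0.4535 -0.244 0.031 0.405
```

```text
time: 10.0
position: [0.4558, -0.2447, 0.038]
eef_rot: [-0.691, 0.693, 0.146, -0.144]
force: [-0.8, -0.6, -2.6]
gripper_width: 0.0217
t 10.0 pos [ 0.4558 -0.2447  0.038 ] yaw 0.4133 F [-0.8 -0.6 -2.6] M [-0.02  0.01 -0.01] w 0.0217 q6 -1.022
shift [-0.0018  0.007   0.0016] rot [0.0047 0.0083 0.0029]
after turn, shift in target axes [-0.0018  0.007   0.0016]
```

```bash
python3 -m handwheel '0 -0.01 0 0 0 0 0; 0 -0.015 0 0 0 0 0; 0 -0.015 0 0 0 0 0; 0 0 0 0 0 0 0' 100; python3 G.py 0.4535 -0.244 0.031 0.405;  python3 - <<'E'
from rig import *; import cv2
from H import *
for n,b,k in(("side",(240,260,130,160),4),):
    f=grab_frame(n);x,y,w,h=b
    cv2.imwrite(f"pics/e_{n}.png",cv2.resize(f["pixels"][y:y+h,x:x+w,::-1],None,fx=k,fy=k,interpolation=cv2.INTER_CUBIC))
E
```

```text
time: 10.4
position: [0.4552, -0.2444, 0.0805]
eef_rot: [-0.691, 0.693, 0.146, -0.144]
force: [-0.2, -0.2, -3.2]
gripper_width: 0.0222
t 10.4 pos [ 0.4552 -0.2444  0.0805] yaw 0.4132 F [-0.2 -0.2 -3.2] M [ 0.04 -0.02 -0.03] w 0.0222 q6 -1.022
shift [-0.0015  0.0495  0.0012] rot [0.0036 0.0082 0.0022]
after turn, shift in target axes [-0.0014  0.0495  0.001 ]
```

View pics/e_side.png

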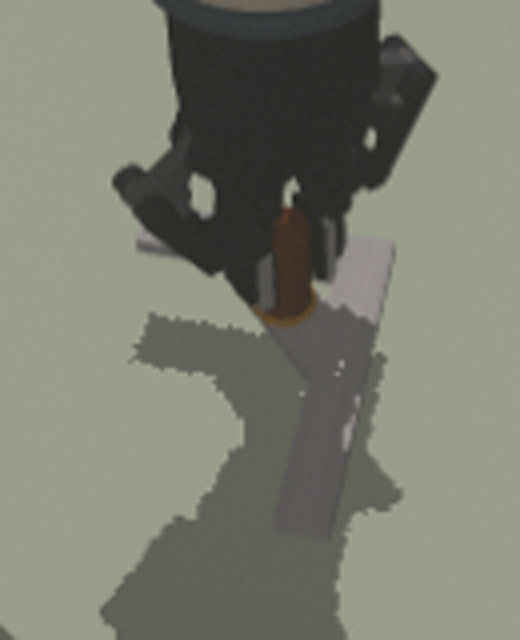

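The square is lifted level, with −3.2 N showing its weight, and the knob is between the pads at (292,265). Carrying it to the board.

```bash
python3 -m handwheel '0.01 -0.008 0.015 0 -0.0076 0 0; 0.019 -0.007 0.0305 0 -0.0076 0 0; 0.019 0 0.0305 0 -0.0076 0 0; 0.0195 0 0.0305 0 -0.0076 0 0; 0.0195 0 0.030 0 -0.0076 0 0; 0.020 0 0.030 0 -0.0076 0 0; 0.020 0 0.030 0 -0.0076 0 0; 0.020 0 0.030 0 -0.0076 0 0' 100; python3 G.py 0.5108 0.185 0.09 0.504
```

```text
time: 11.25
position: [0.491, 0.0288, 0.0912]
eef_rot: [-0.687, 0.689, 0.164, -0.164]
force: [1.1, -0.3, -2.0]
gripper_width: 0.0213
t 11.25 pos [0.491  0.0288 0.0912] yaw 0.4687 F [ 1.1 -0.3 -2. ] M [ 0.03 -0.02  0.  ] w 0.0213 q6 -0.528
shift [0.0882 0.0009 0.1304] rot [ 0.0026 -0.0353 -0.0002]
after turn, shift in target axes [0.0927 0.0012 0.1272]
```

```bash
python3 -m handwheel '0.0215 0 0.031 0 -0.0076 0 0; 0.0215 0 0.031 0 -0.0076 0 0; 0.0215 0 0.031 0 -0.0076 0 0; 0.016 0 0.020 0 -0.0076 0 0; 0.006 0 0.01 0 -0.005 0 0; 0 0 0 0 0 0 0; 0 0 0 0 0 0 0'; python3 G.py 0.5108 0.185 0.046 0.504; python3 - <<'E'
from rig import *; import cv2
from H import *
for n,b,k in(("side",(240,130,130,120),6),("top",(140,180,160,110),5)):
    f=grab_frame(n);x,y,w,h=b
    cv2.imwrite(f"pics/g_{n}.png",cv2.resize(f["pixels"][y:y+h,x:x+w,::-1],None,fx=k,fy=k,interpolation=cv2.INTER_CUBIC))
E
```

```text
time: 11.95
position: [0.5086, 0.1875, 0.0868]
eef_rot: [-0.683, 0.685, 0.177, -0.18]
force: [-0.1, -0.6, -3.1]
gripper_width: 0.0217
t 11.95 pos [0.5086 0.1875 0.0868] yaw 0.5107 F [-0.1 -0.6 -3.1] M [ 0.04 -0.    0.01] w 0.0217 q6 -0.265
shift [ 0.0009  0.0408 -0.0032] rot [ 0.0009  0.0067 -0.0046]
after turn, shift in target axes [ 0.0007  0.0408 -0.0033]
```

View pics/g_side.png

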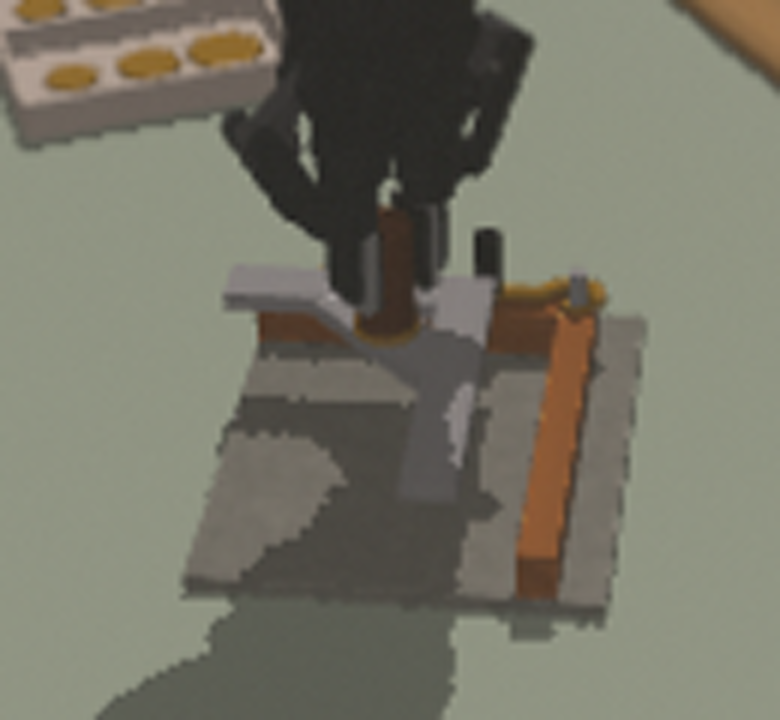

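View pics/g_top.png

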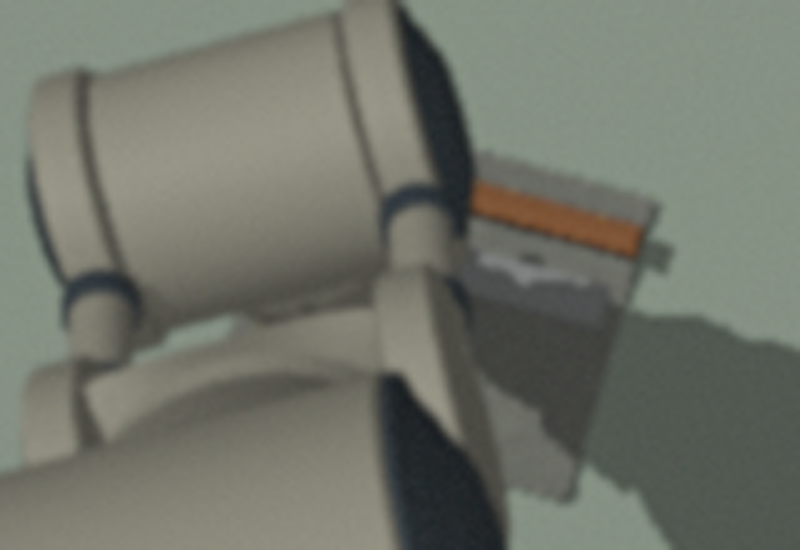

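```bash
cat > sqfit.py <<'E'
import sys, json; from H import *; import pickle
s,t=pickle.load(open("f0.pkl","rb"))
# args: z_underside  ox oy k  then json list [[X,Y,u,v],...] in crop coords (square top face), side view
def go(zt,o,k,L):
    W=lambda v,X:np.array([v[0]+np.cos(v[2])*X[0]-np.sin(v[2])*X[1],v[1]+np.sin(v[2])*X[0]+np.cos(v[2])*X[1],zt])
    obs=[(np.array(l[:2])/1000.,(np.array(l[2:])+.5)/k-.5+o) for l in L]
    f=lambda v:np.concatenate([proj(s,W(v,X))[0]-p for X,p in obs])
    r=least_squares(f,[.52,.19,-.29]); print(r.x.round(4),"res",r.fun.round(2))
E
python3 - <<'E'
from sqfit import go
go(.0568,[240,130],6,[[40,40,495,279],[40,-100,457,500],[18,-100,400,498],[-70,40,230,265],[-70,18,224,297]])
E
```

```text
[ 0.5062  0.1853 -0.2838] res [ 0.22  0.9  -0.07 -1.02 -0.38 -1.24  0.46  1.15 -0.16  0.75]
```

```bash
python3 -m handwheel '0 0.012 -0.002 0 0.006 -0.004 0; 0 0.012 0 0 0 0 0; 0 0.008 0 0 0 0 0; 0 0.003 0 0 0 0 0; 0 0 0 0 0 0 0'; python3 G.py 0.5108 0.185 0.046 0.504
```

```text
time: 12.55
position: [0.5097, 0.1817, 0.0502]
eef_rot: [-0.685, 0.686, 0.174, -0.175]
force: [-0.2, -0.7, -2.8]
gripper_width: 0.0216
t 12.55 pos [0.5097 0.1817 0.0502] yaw 0.499 F [-0.2 -0.7 -2.8] M [ 0.02 -0.01  0.02] w 0.0216 q6 -0.265
shift [0.0025 0.0042 0.0024] rot [ 0.001  -0.005  -0.0013]
after turn, shift in target axes [0.0025 0.0042 0.0024]
```

```bash
python3 -m handwheel '0 0.002 0 0 0 0 0; 0 0.001 0 0 0 0 0'; python3 G.py 0.5108 0.185 0.046 0.504;python3 -m handwheel '0 0.002 0 0 0 0 0; 0 0 0 0 0 0 0'; python3 G.py 0.5108 0.185 0.046 0.504
```

```text
time: 12.75
position: [0.51, 0.1816, 0.0474]
eef_rot: [-0.685, 0.686, 0.174, -0.175]
force: [-0.0, 0.4, -2.2]
gripper_width: 0.0218
t 12.75 pos [0.51   0.1816 0.0474] yaw 0.4989 F [-0.   0.4 -2.2] M [0.   0.01 0.02] w 0.0218 q6 -0.265
shift [0.0023 0.0014 0.0026] rot [ 0.0011 -0.0051 -0.0009]
after turn, shift in target axes [0.0023 0.0014 0.0025]
time: 12.95
position: [0.5102, 0.1818, 0.0455]
eef_rot: [-0.685, 0.686, 0.175, -0.175]
force: [-1.1, 0.6, -3.8]
gripper_width: 0.0216
t 12.95 pos [0.5102 0.1818 0.0455] yaw 0.4991 F [-1.1  0.6 -3.8] M [ 0.04 -0.    0.  ] w 0.0216 q6 -0.265
shift [ 0.0021 -0.0005  0.0025] rot [ 0.0013 -0.0049 -0.0003]
after turn, shift in target axes [ 0.0021 -0.0005  0.0025]
```

```bash
python3 -m handwheel '0 0.0015 0 0 0 0 0; 0 0 0 0 0 0 0'; python3 G.py;python3 -m handwheel '0 0.0015 0 0 0 0 0; 0 0 0 0 0 0 0'; python3 G.py 0.5108 0.185 0.046 0.504
```

```text
time: 13.15
position: [0.5105, 0.182, 0.0448]
eef_rot: [-0.685, 0.686, 0.175, -0.174]
force: [-0.5, -0.3, -2.7]
gripper_width: 0.0221
t 13.15 pos [0.5105 0.182  0.0448] yaw 0.4994 F [-0.5 -0.3 -2.7] M [-0.07 -0.06  0.  ] w 0.0221 q6 -0.265
[[ 0.878  0.001 -0.479]
 [ 0.479 -0.001  0.878]
 [ 0.001 -1.    -0.002]]
time: 13.35
position: [0.5108, 0.1821, 0.045]
eef_rot: [-0.685, 0.686, 0.176, -0.174]
force: [0.6, 0.1, -3.0]
gripper_width: 0.0213
t 13.35 pos [0.5108 0.1821 0.045 ] yaw 0.4996 F [ 0.6  0.1 -3. ] M [ 0.03 -0.05 -0.01] w 0.0213 q6 -0.265
shift [ 0.0014 -0.001   0.0025] rot [ 0.0021 -0.0044  0.0023]
after turn, shift in target axes [ 0.0014 -0.001   0.0025]
```

```bash
python3 -m handwheel '0 0.003 0 0 0 0 0; 0 0 0 0 0 0 0'; python3 G.py 0.5108 0.185 0.046 0.504; python3 - <<'E'
from rig import *; import cv2
from H import *
for n,b,k in(("side",(240,130,130,120),6),):
    f=grab_frame(n);x,y,w,h=b
    cv2.imwrite(f"pics/h_{n}.png",cv2.resize(f["pixels"][y:y+h,x:x+w,::-1],None,fx=k,fy=k,interpolation=cv2.INTER_CUBIC))
E
```

```text
time: 13.55
position: [0.5113, 0.1823, 0.0452]
eef_rot: [-0.685, 0.686, 0.177, -0.173]
force: [-0.1, 0.2, -2.5]
gripper_width: 0.0215
t 13.55 pos [0.5113 0.1823 0.0452] yaw 0.4999 F [-0.1  0.2 -2.5] M [ 0.02 -0.02  0.04] w 0.0215 q6 -0.265
shift [ 0.0009 -0.0008  0.0026] rot [ 0.003  -0.0041  0.005 ]
after turn, shift in target axes [ 0.0009 -0.0008  0.0026]
```

View pics/h_side.png

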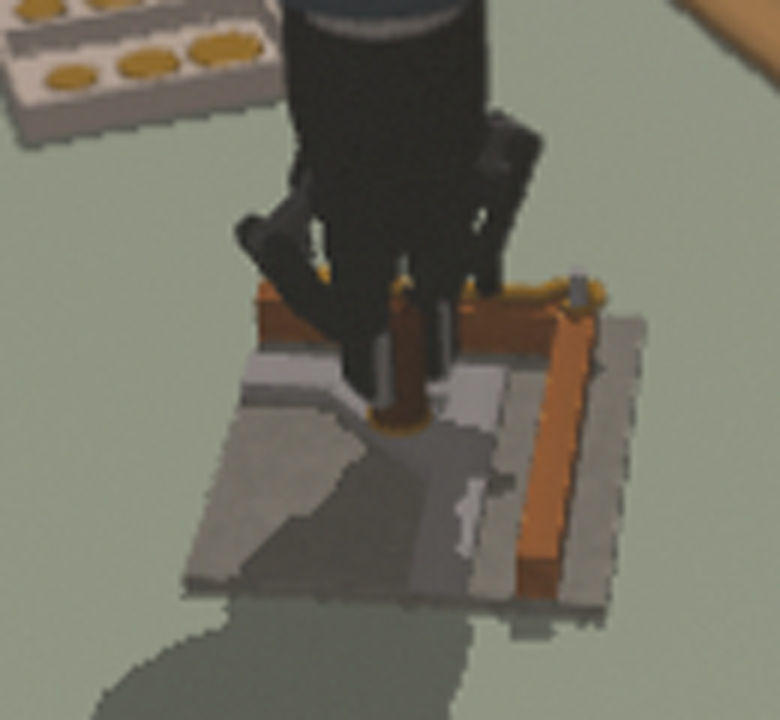

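```bash
python3 -m handwheel '0 0.002 0 -0.003 0.004 -0.005 0'; python3 G.py 0.5108 0.185 0.046 0.504
```

```text
time: 13.7
position: [0.5117, 0.1824, 0.0444]
eef_rot: [-0.684, 0.687, 0.178, -0.169]
force: [-14.2, -4.2, 68.2]
gripper_width: 0.0217
t 13.7 pos [0.5117 0.1824 0.0444] yaw 0.4959 F [-14.2  -4.2  68.2] M [-1.01  3.35  0.18] w 0.0217 q6 -0.258
shift [ 0.0004 -0.0016  0.0027] rot [ 0.0063 -0.0081  0.0114]
after turn, shift in target axes [ 0.0004 -0.0016  0.0027]
```

```bash
python3 -m handwheel '0 -0.001 0 0.006 -0.008 0.011 0; 0 0 0 0 0 0 0.35; 0 0 0 0 0 0 0.35; 0 0 0 0 0 0 0.35'; python3 G.py 0.5108 0.185 0.046 0.504
```

```text
time: 14.1
position: [0.5121, 0.1826, 0.0452]
eef_rot: [-0.685, 0.685, 0.177, -0.175]
force: [-0.5, -0.4, 0.2]
gripper_width: 0.0295
t 14.1 pos [0.5121 0.1826 0.0452] yaw 0.5036 F [-0.5 -0.4  0.2] M [-0.03 -0.01 -0.03] w 0.0295 q6 -0.27
shift [ 0.0001 -0.0008  0.0027] rot [ 0.0009 -0.0004  0.0018]
after turn, shift in target axes [ 0.0001 -0.0008  0.0027]
```

```bash
python3 -m handwheel '0 0 0 0 0 0 0.25; 0 0 0 0 0 0 0; 0 0 0 0 0 0 0; 0 0 0 0 0 0 0' 60; python3 G.py 0.5332 0.1971 0.0452 0.4964; python3 - <<'E'
from rig import *; import cv2
from H import *
for n,b,k in(("side",(240,130,130,120),6),):
    f=grab_frame(n);x,y,w,h=b
    cv2.imwrite(f"pics/i_{n}.png",cv2.resize(f["pixels"][y:y+h,x:x+w,::-1],None,fx=k,fy=k,interpolation=cv2.INTER_CUBIC))
E
```

```text
time: 14.5
position: [0.512, 0.1825, 0.0453]
eef_rot: [-0.685, 0.685, 0.177, -0.175]
force: [0.6, -0.4, 5.2]
gripper_width: 0.0227
t 14.5 pos [0.512  0.1825 0.0453] yaw 0.5033 F [ 0.6 -0.4  5.2] M [-0.11  0.2   0.02] w 0.0227 q6 -0.27
shift [0.0256 0.0001 0.0025] rot [0.0012 0.0069 0.002 ]
after turn, shift in target axes [0.0256 0.0001 0.0027]
```

View pics/i_side.png

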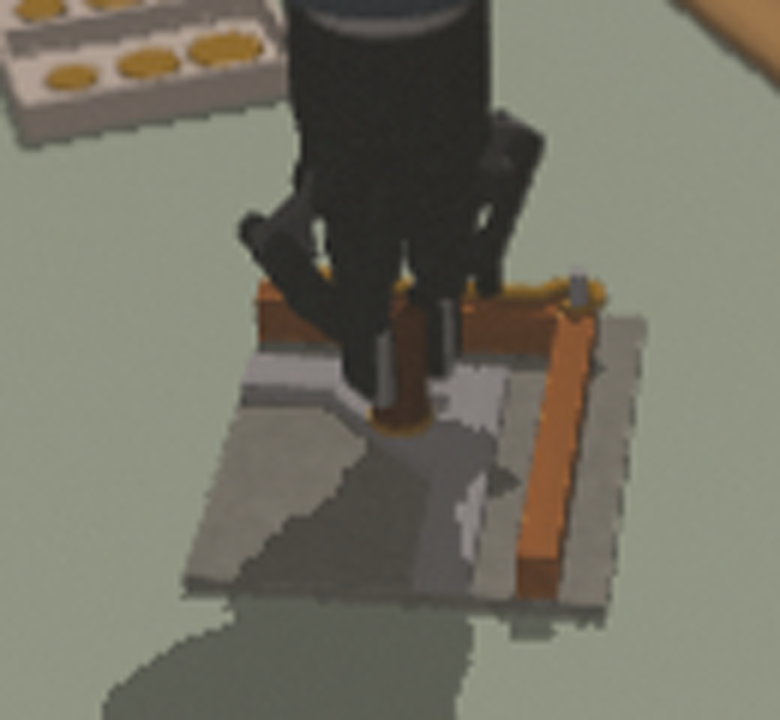

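```bash
python3 - <<'E'
from sqfit import go
go(.016,[240,130],6,[[40,40,507,366],[40,-100,468,592],[18,-100,413,588],[-70,40,247,355],[-70,18,242,388]])
E
python3 -m handwheel '0.008 0 0.001 0.001 0.003 0.001 0; 0.006 0 0.0005 0 0.003 0.001 0; 0.004 0 0 0 0 0 0' 30; python3 G.py 0.5332 0.1971 0.0452 0.4964
```

```text
[ 0.5095  0.1797 -0.2869] res [ 0.11  1.12  0.14 -0.85 -0.28 -0.79  0.4   0.67 -0.34  0.22]
time: 14.85
position: [0.5262, 0.1922, 0.0453]
eef_rot: [-0.685, 0.686, 0.173, -0.175]
force: [-3.8, -1.5, 8.4]
gripper_width: 0.0224
t 14.85 pos [0.5262 0.1922 0.0453] yaw 0.4967 F [-3.8 -1.5  8.4] M [-0.21  0.39 -0.01] w 0.0224 q6 -0.252
shift [0.0085 0.0001 0.0009] rot [-0.0001  0.0003 -0.0026]
after turn, shift in target axes [0.0085 0.0001 0.0009]
```

```bash
python3 -m handwheel '0.003 0 0.0003 0 0 0 0; 0.003 0 0 0 0 0 0'; python3 G.py 0.5364 0.2010 0.0452 0.4964; python3 -m handwheel '0.003 0 0 0 0 0 0';python3 G.py 0.5364 0.2010 0.0452 0.4964
```

```text
time: 15.05
position: [0.5313, 0.1954, 0.0453]
eef_rot: [-0.685, 0.686, 0.173, -0.175]
force: [-3.6, -1.9, 8.1]
gripper_width: 0.0224
t 15.05 pos [0.5313 0.1954 0.0453] yaw 0.4966 F [-3.6 -1.9  8.1] M [-0.19  0.32 -0.03] w 0.0224 q6 -0.248
shift [0.0071 0.0001 0.0025] rot [-0.0001  0.0002 -0.0036]
after turn, shift in target axes [0.0071 0.0001 0.0025]
time: 15.15
position: [0.5339, 0.1969, 0.0453]
eef_rot: [-0.685, 0.686, 0.172, -0.175]
force: [-3.5, -2.1, 7.3]
gripper_width: 0.0224
t 15.15 pos [0.5339 0.1969 0.0453] yaw 0.4965 F [-3.5 -2.1  7.3] M [-0.18  0.35  0.01] w 0.0224 q6 -0.247
shift [0.0041 0.0001 0.0024] rot [-0.0001  0.0001 -0.0041]
after turn, shift in target axes [0.0041 0.0001 0.0024]
```

```bash
cat >> G.py <<'E'
yc=-.289; c,si=np.cos(yc),np.sin(yc); F=s["force"]; d=s["position"][:2]-[.5829,.2241]
print("CASE F x,y:",round(c*F[0]+si*F[1],1),round(-si*F[0]+c*F[1],1)," knob pos case mm:",((np.array([[c,si],[-si,c]])@d)*1000).round(1))
E
python3 -m handwheel '0.0015 0 0 0 0 0 0';python3 G.py |tail -1;  python3 -m handwheel '0.0015 0 0 0 0 0 0';python3 G.py |tail -1
```

```text
time: 15.25
position: [0.5346, 0.1973, 0.0453]
eef_rot: [-0.685, 0.686, 0.172, -0.176]
force: [-10.5, -9.6, 17.8]
gripper_width: 0.0222
CASE F x,y: -7.4 -12.2  knob pos case mm: [-38.6 -39.4]
time: 15.35
position: [0.5347, 0.1974, 0.0454]
eef_rot: [-0.685, 0.686, 0.171, -0.177]
force: [-12.5, -10.7, 20.5]
gripper_width: 0.0225
CASE F x,y: -9.0 -13.8  knob pos case mm: [-38.6 -39.4]
```

```bash
python3 G.py 0.5364 0.2010 0.0452 0.4964|sed -n 2,3p; python3 -m handwheel '0.0008 -0.0003 -0.0012 0 0 0.002 0';python3 G.py |tail -1;  python3 -m handwheel '0.001 -0.0002 -0.001 0 0 -0.002 0';python3 G.py |tail -1;python3 G.py 0.5364 0.2010 0.0452 0.4964; python3 - <<'E'
from rig import *; import cv2
from H import *
for n,b,k in(("side",(240,130,130,120),6),):
    f=grab_frame(n);x,y,w,h=b
    cv2.imwrite(f"pics/j_{n}.png",cv2.resize(f["pixels"][y:y+h,x:x+w,::-1],None,fx=k,fy=k,interpolation=cv2.INTER_CUBIC))
E
```

```text
shift [0.0033 0.0001 0.0024] rot [-0.0002  0.0007 -0.009 ]
after turn, shift in target axes [0.0033 0.0002 0.0024]
time: 15.45
position: [0.5355, 0.1966, 0.0457]
eef_rot: [-0.684, 0.686, 0.17, -0.178]
force: [-0.5, 1.0, 1.4]
gripper_width: 0.0228
CASE F x,y: -0.8 0.8  knob pos case mm: [-37.6 -39.8]
time: 15.55
position: [0.5359, 0.1964, 0.0457]
eef_rot: [-0.685, 0.686, 0.17, -0.178]
force: [-10.6, 5.8, 9.2]
gripper_width: 0.0223
CASE F x,y: -11.8 2.5  knob pos case mm: [-37.2 -40. ]
t 15.55 pos [0.5359 0.1964 0.0457] yaw 0.497 F [-10.6   5.8   9.2] M [1.01 1.56 0.09] w 0.0223 q6 -0.248
shift [0.0027 0.0004 0.0038] rot [-0.0014  0.0006 -0.012 ]
after turn, shift in target axes [0.0027 0.0005 0.0038]
CASE F x,y: -11.8 2.5  knob pos case mm: [-37.2 -40. ]
```

View pics/j_side.png

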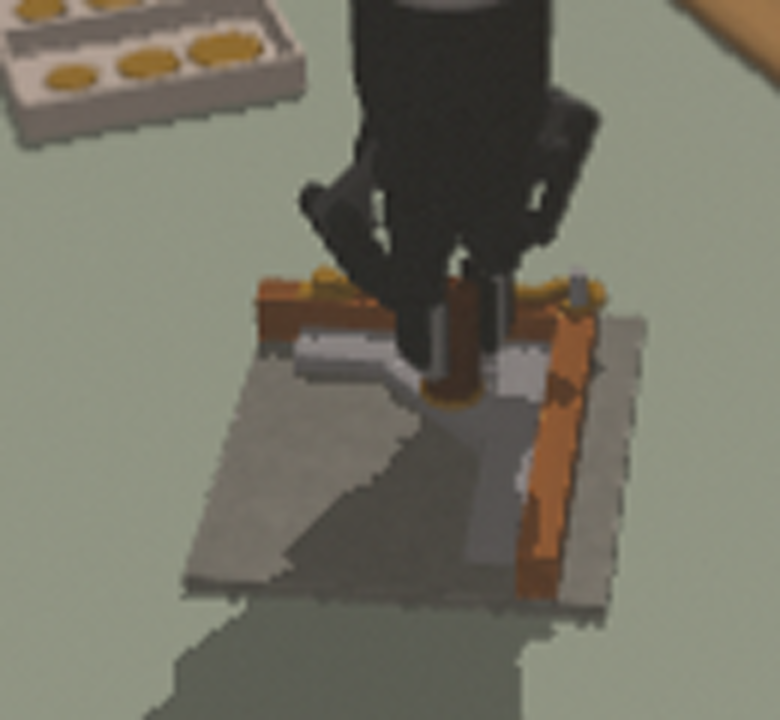

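```bash
python3 -m handwheel '0.0004 0 0.0006 -0.001 0 -0.012 0';python3 G.py 0.5364 0.2010 0.0452 0.497;  python3 -m handwheel '0.0005 0 0.0005 0 0 -0.005 0';python3 G.py 0.5364 0.2010 0.0452 0.497
python3 - <<'E'
from H import *; import pickle
s,t=pickle.load(open("f0.pkl","rb"))
v=[.5837,.2251,-.290]
for X in[(0,0),(0,-140),(-22,-140),(-110,0),(-110,-22)]:
    X=np.array(X)/1000; w=[v[0]+np.cos(v[2])*X[0]-np.sin(v[2])*X[1],v[1]+np.sin(v[2])*X[0]+np.cos(v[2])*X[1],.016]
    print(X,((proj(s,w)[0]+.5-[240,130])*6-.5).round(0))
E
```

```text
time: 15.7
position: [0.5355, 0.1971, 0.0453]
eef_rot: [0.686, -0.685, -0.174, 0.174]
force: [-1.0, -9.0, 1.6]
gripper_width: 0.0222
t 15.7 pos [0.5355 0.1971 0.0453] yaw 0.497 F [-1.  -9.   1.6] M [-1.64  0.22  0.03] w 0.0222 q6 -0.25
shift [0.0027 0.0001 0.003 ] rot [-0.0008  0.     -0.001 ]
after turn, shift in target axes [0.0027 0.0001 0.003 ]
CASE F x,y: 1.7 -8.9  knob pos case mm: [-37.8 -39.4]
time: 15.8
position: [0.5354, 0.197, 0.0452]
eef_rot: [0.686, -0.685, -0.175, 0.173]
force: [-0.0, -14.8, 11.5]
gripper_width: 0.0224
t 15.8 pos [0.5354 0.197  0.0452] yaw 0.4974 F [ -0.  -14.8  11.5] M [-2.41  0.49  0.06] w 0.0224 q6 -0.251
shift [0.0028 0.0001 0.003 ] rot [0.0001 0.0004 0.0034]
after turn, shift in target axes [0.0028 0.     0.003 ]
CASE F x,y: 4.2 -14.2  knob pos case mm: [-37.8 -39.5]
[0. 0.] [557. 342.]
[ 0.   -0.14] [522. 549.]
[-0.022 -0.14 ] [466. 545.]
[-0.11  0.  ] [302. 328.]
[-0.11  -0.022] [293. 357.]
```

```bash
cat > ov.py <<'E'
import sys; from H import *; from rig import *
f=grab_frame("side"); x,y,w,h=285,175,60,62; k=12
im=cv2.resize(np.ascontiguousarray(f["pixels"][y:y+h,x:x+w,::-1]),None,fx=k,fy=k,interpolation=cv2.INTER_CUBIC)
raw=im.copy()
v=[float(a) for a in sys.argv[2:5]]
def P(X):
    X=np.array(X)/1000.; w_=[v[0]+np.cos(v[2])*X[0]-np.sin(v[2])*X[1],v[1]+np.sin(v[2])*X[0]+np.cos(v[2])*X[1],X[2]]
    return tuple(int(a) for a in ((proj(f,w_)[0]+.5-[x,y])*k-.5).round())
L=[(0,0),(0,-140),(-22,-140),(-22,-22),(-110,-22),(-110,0)]
for z,col in((16,(0,255,0)),(8,(255,255,0))):
    for a,b in zip(L,L[1:]+L[:1]): cv2.line(im,P(a+(z,)),P(b+(z,)),col,1)
for a,b in(((0,0,30),(0,-160,30)),((0,0,30),(-130,0,30)),((0,-160,8),(0,-160,30)),((0,0,8),(-130,0,8)),((16,-160,30),(0,-160,30)),((16,-160,30),(16,16,30))): cv2.line(im,P(a),P(b),(255,0,255),1)
cv2.imwrite(f"pics/{sys.argv[1]}.png",im[:600] if 0 else cv2.resize(np.hstack([im]),(580,600))); cv2.imwrite(f"pics/{sys.argv[1]}_raw.png",cv2.resize(raw,(580,600)))
E
python3 ov.py k1 .5837 .2251 -.290
```

```text
(no output)
```

View pics/k1.png

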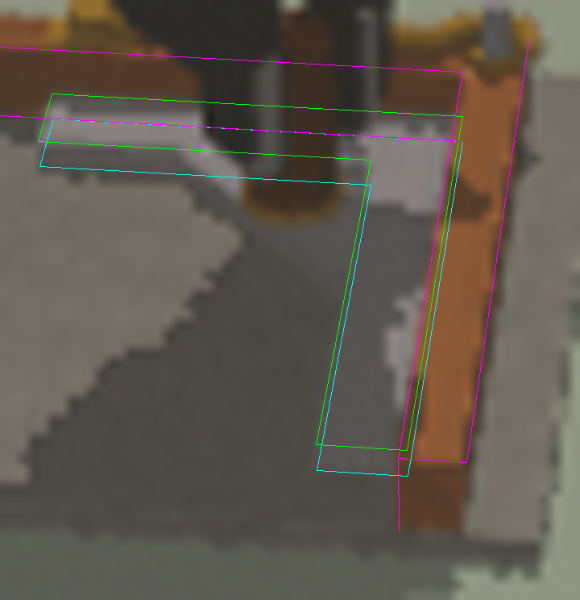

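View pics/k1_raw.png

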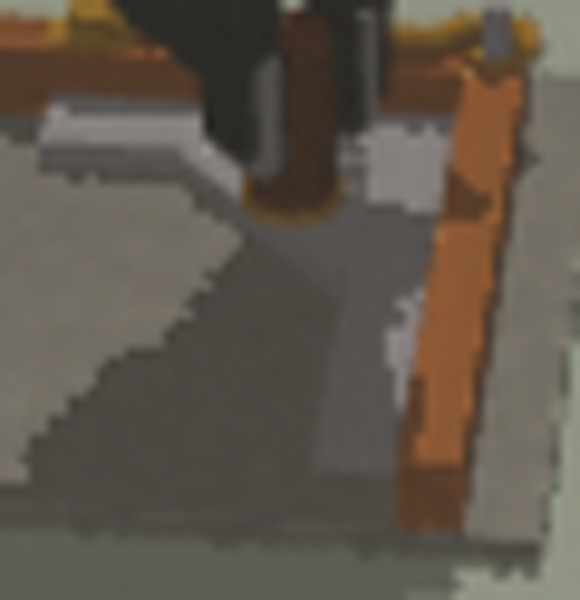

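```bash
python3 -m handwheel '0 0 0 0 0 0.003 0.35; 0 0 0 0 0 0 0.35; 0 0 0 0 0 0 0.35';python3 G.py 0.5364 0.2010 0.0452 0.497; python3 -m handwheel '0 0 0 0 0 0 0.2; 0 0 0 0 0 0 0; 0 0 0 0 0 0 0; 0 0 0 0 0 0 0' 30;python3 G.py 0.5364 0.2010 0.0452 0.497
```

```text
time: 16.15
position: [0.5359, 0.1971, 0.0449]
eef_rot: [0.685, -0.685, -0.174, 0.173]
force: [-0.5, 0.5, -0.1]
gripper_width: 0.0299
t 16.15 pos [0.5359 0.1971 0.0449] yaw 0.497 F [-0.5  0.5 -0.1] M [-0.01 -0.02 -0.07] w 0.0299 q6 -0.249
shift [ 0.0023 -0.0003  0.0032] rot [0.0003 0.     0.0013]
after turn, shift in target axes [ 0.0023 -0.0003  0.0032]
CASE F x,y: -0.6 0.3  knob pos case mm: [-37.4 -39.3]
time: 16.55
position: [0.5355, 0.1969, 0.045]
eef_rot: [-0.685, 0.685, 0.174, -0.174]
force: [-0.8, -0.7, 2.2]
gripper_width: 0.0231
t 16.55 pos [0.5355 0.1969 0.045 ] yaw 0.4975 F [-0.8 -0.7  2.2] M [-0.3  0.2 -0. ] w 0.0231 q6 -0.249
shift [ 0.0027 -0.0002  0.0032] rot [0.0004 0.0005 0.0004]
after turn, shift in target axes [ 0.0027 -0.0002  0.0032]
CASE F x,y: -0.5 -0.9  knob pos case mm: [-37.7 -39.6]
```

```bash
python3 -m handwheel '0.001 0.0002 0 0 0 0 0';python3 G.py 0.5364 0.2010 0.0452 0.497|tail -3;  python3 -m handwheel '0.001 0 0 0 0 -0.002 0';python3 G.py 0.5364 0.2010 0.0452 0.497
```

```text
time: 16.65
position: [0.5356, 0.1969, 0.0449]
eef_rot: [-0.685, 0.686, 0.174, -0.175]
force: [-9.6, -9.3, 18.4]
gripper_width: 0.0228
shift [ 0.0027 -0.0003  0.0032] rot [ 0.0004  0.0006 -0.0014]
after turn, shift in target axes [ 0.0027 -0.0003  0.0032]
CASE F x,y: -6.6 -11.6  knob pos case mm: [-37.6 -39.6]
time: 16.75
position: [0.5355, 0.1969, 0.0449]
eef_rot: [-0.685, 0.686, 0.174, -0.175]
force: [-6.3, -6.8, 7.6]
gripper_width: 0.0229
t 16.75 pos [0.5355 0.1969 0.0449] yaw 0.4979 F [-6.3 -6.8  7.6] M [-1.08  0.95  0.01] w 0.0229 q6 -0.249
shift [ 0.0027 -0.0003  0.0032] rot [ 0.0003  0.0009 -0.0014]
after turn, shift in target axes [ 0.0027 -0.0003  0.0032]
CASE F x,y: -4.1 -8.3  knob pos case mm: [-37.6 -39.6]
```

```bash
python3 -m handwheel '0.0011 -0.0003 -0.0008 0 0 -0.001 0';python3 G.py 0.5364 0.2010 0.0452 0.497|tail -4;  python3 -m handwheel '0.0014 0 -0.001 0 0 0 0';python3 G.py 0.5364 0.2010 0.0452 0.497
```

```text
time: 16.85
position: [0.5357, 0.1968, 0.0451]
eef_rot: [0.685, -0.685, -0.173, 0.175]
force: [-7.4, 6.6, 2.8]
gripper_width: 0.0233
t 16.85 pos [0.5357 0.1968 0.0451] yaw 0.4977 F [-7.4  6.6  2.8] M [0.91 1.35 0.01] w 0.0233 q6 -0.25
shift [ 0.0026 -0.0001  0.0034] rot [-0.0007  0.0007 -0.0024]
after turn, shift in target axes [ 0.0026 -0.0001  0.0034]
CASE F x,y: -9.0 4.2  knob pos case mm: [-37.5 -39.7]
time: 16.95
position: [0.5357, 0.1968, 0.045]
eef_rot: [0.686, -0.685, -0.172, 0.176]
force: [-14.3, 5.1, 15.2]
gripper_width: 0.0233
t 16.95 pos [0.5357 0.1968 0.045 ] yaw 0.4977 F [-14.3   5.1  15.2] M [0.87 2.05 0.03] w 0.0233 q6 -0.252
shift [ 0.0026 -0.0002  0.0034] rot [-0.0022  0.0007 -0.0051]
after turn, shift in target axes [ 0.0026 -0.0002  0.0034]
CASE F x,y: -15.2 0.8  knob pos case mm: [-37.5 -39.6]
```

```bash
python3 -m handwheel '-0.0003 -0.0003 0.0003 -0.002 0 -0.004 0.31; 0 0 0 0 0 0 0.31';python3 G.py 0.5364 0.2010 0.0452 0.497;  python3 -m handwheel '0.002 0 0 0 0 0 0.31; 0.001 0 0 0 0 -0.001 0.31';python3 G.py 0.5364 0.2010 0.0452 0.497
```

```text
time: 17.15
position: [0.5351, 0.1972, 0.0452]
eef_rot: [0.685, -0.685, -0.174, 0.175]
force: [0.4, -0.6, -0.9]
gripper_width: 0.0265
t 17.15 pos [0.5351 0.1972 0.0452] yaw 0.4977 F [ 0.4 -0.6 -0.9] M [ 0.04 -0.   -0.01] w 0.0265 q6 -0.25
shift [ 0.0029 -0.      0.0027] rot [-0.0005  0.0007 -0.0009]
after turn, shift in target axes [ 0.0029 -0.      0.0027]
CASE F x,y: 0.6 -0.5  knob pos case mm: [-38.1 -39.4]
time: 17.35
position: [0.5365, 0.1981, 0.0449]
eef_rot: [-0.685, 0.685, 0.173, -0.175]
force: [-8.5, -7.0, 8.8]
gripper_width: 0.0267
t 17.35 pos [0.5365 0.1981 0.0449] yaw 0.4979 F [-8.5 -7.   8.8] M [-1.16  1.4   0.06] w 0.0267 q6 -0.249
shift [ 0.0013 -0.0003  0.0026] rot [-0.0008  0.0009 -0.0031]
after turn, shift in target axes [ 0.0013 -0.0003  0.0027]
CASE F x,y: -6.2 -9.1  knob pos case mm: [-37.  -38.2]
```

```bash
python3 -m handwheel '0.001 0 0 0 0 -0.002 0.31; 0.001 -0.0002 0 0 0 -0.002 0.31';python3 G.py |tail -1;  python3 -m handwheel '-0.001 0 0 0 0 -0.001 0.28; -0.0002 0 0 0 0 0 0; 0 0 0 0 0 0 0; 0 0 0 0 0 0 0' 40;python3 G.py 0.5364 0.2010 0.0452 0.497
```

```text
time: 17.55
position: [0.5364, 0.1981, 0.0447]
eef_rot: [0.685, -0.685, -0.173, 0.176]
force: [-5.9, -4.5, 4.0]
gripper_width: 0.0264
CASE F x,y: -4.4 -6.0  knob pos case mm: [-37.2 -38.2]
time: 17.95
position: [0.5351, 0.1974, 0.0447]
eef_rot: [0.685, -0.685, -0.173, 0.176]
force: [-2.9, -1.6, 3.2]
gripper_width: 0.0228
t 17.95 pos [0.5351 0.1974 0.0447] yaw 0.498 F [-2.9 -1.6  3.2] M [-0.13  0.4  -0.06] w 0.0228 q6 -0.25
shift [ 0.0028 -0.0005  0.0025] rot [-0.0015  0.001  -0.0037]
after turn, shift in target axes [ 0.0028 -0.0005  0.0025]
CASE F x,y: -2.3 -2.3  knob pos case mm: [-38.2 -39.2]
```

```bash
python3 -m handwheel '0.001 0.0001 0 0 0 -0.002 0';python3 G.py |tail -1;  python3 -m handwheel '0.0012 0 -0.0002 0 0 -0.003 0';python3 G.py 0.5364 0.2010 0.0452 0.497; python3 ov.py m1 .5837 .2251 -.290
```

```text
time: 18.05
position: [0.5352, 0.1976, 0.0447]
eef_rot: [0.686, -0.685, -0.173, 0.176]
force: [-10.7, -7.9, 16.1]
gripper_width: 0.0229
CASE F x,y: -8.0 -10.7  knob pos case mm: [-38.1 -39. ]
time: 18.15
position: [0.5352, 0.1975, 0.0447]
eef_rot: [0.686, -0.685, -0.173, 0.176]
force: [-10.7, -3.5, 11.6]
gripper_width: 0.023
t 18.15 pos [0.5352 0.1975 0.0447] yaw 0.4983 F [-10.7  -3.5  11.6] M [-0.68  1.62  0.1 ] w 0.023 q6 -0.251
shift [ 0.0027 -0.0005  0.0025] rot [-0.002   0.0013 -0.0029]
after turn, shift in target axes [ 0.0027 -0.0005  0.0025]
CASE F x,y: -9.2 -6.4  knob pos case mm: [-38.1 -39.1]
```

View pics/m1_raw.png

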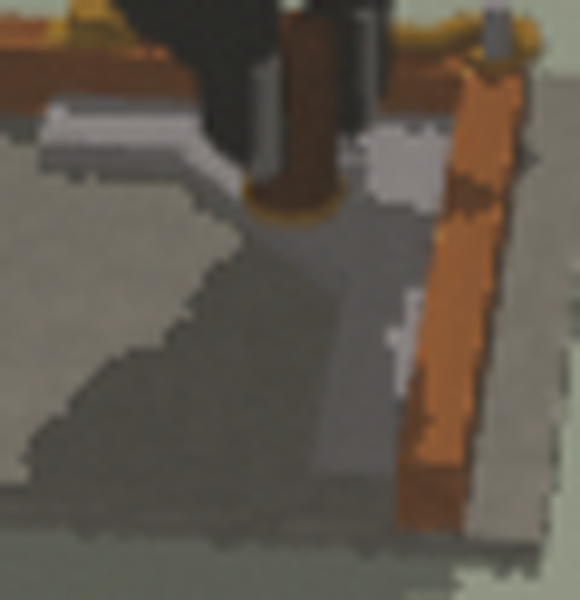

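View pics/m1.png

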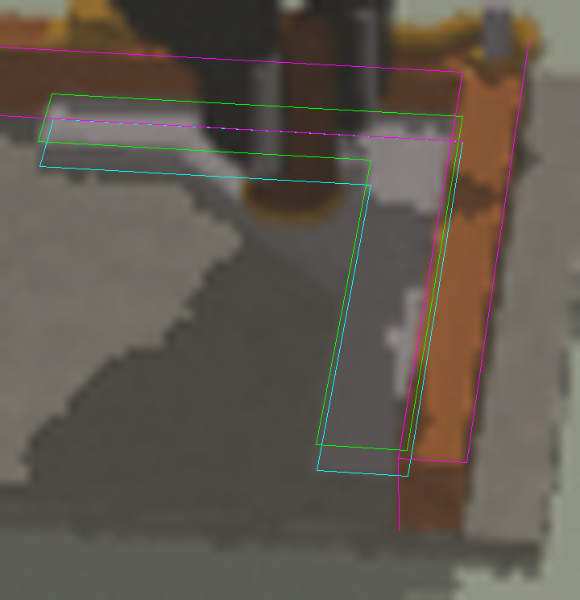

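```bash
python3 - <<'E'
import cv2,numpy as np
a=cv2.imread("pics/m1_raw.png"); b=cv2.imread("pics/m1.png")
def en(i): c=i[260:540,270:480].astype(float); return np.clip((c-45)*4,0,255).astype(np.uint8)
cv2.imwrite("pics/n1.png",cv2.resize(np.hstack([en(a),en(b)]),None,fx=1.85,fy=1.85))
E
```

View pics/n1.png

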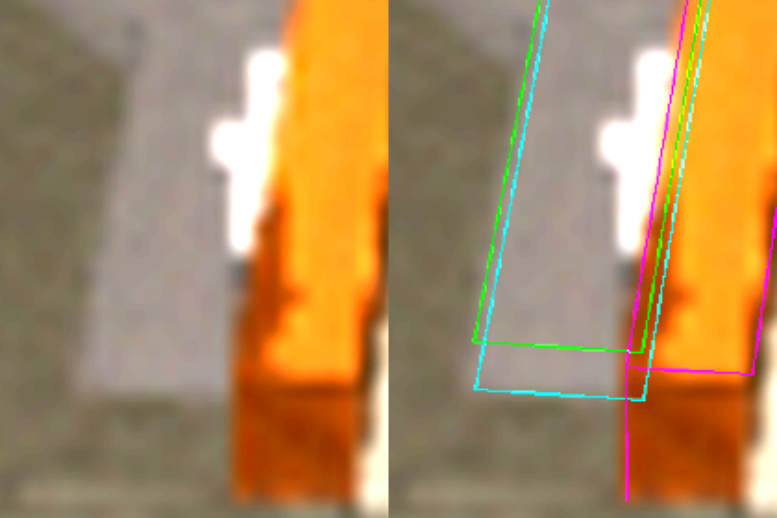

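```bash
python3 -m handwheel '0.0014 0 0.0003 -0.002 0 -0.003 0'; python3 - <<'E'
from rig import *; import cv2
f=grab_frame("side"); cv2.imwrite("pics/z_side.png",f["pixels"][:,:,::-1])
for i in range(4):
    grab_frame("top"); 
f=grab_frame("top"); cv2.imwrite("pics/z_top.png",f["pixels"][:,:,::-1])
E
python3 G.py 0.5364 0.2010 0.0452 0.497
```

```text
time: 18.3
position: [0.5353, 0.1976, 0.0447]
eef_rot: [-0.685, 0.686, 0.174, -0.175]
force: [-6.6, -13.9, 11.7]
gripper_width: 0.0227
t 18.6 pos [0.5352 0.1976 0.0447] yaw 0.4985 F [-7.7 -9.8 11.2] M [-1.46  1.27  0.03] w 0.0228 q6 -0.248
shift [ 0.0026 -0.0005  0.0024] rot [ 0.0001  0.0015 -0.0023]
after turn, shift in target axes [ 0.0026 -0.0005  0.0024]
CASE F x,y: -4.6 -11.5  knob pos case mm: [-38.1 -39. ]
```

View pics/z_side.png

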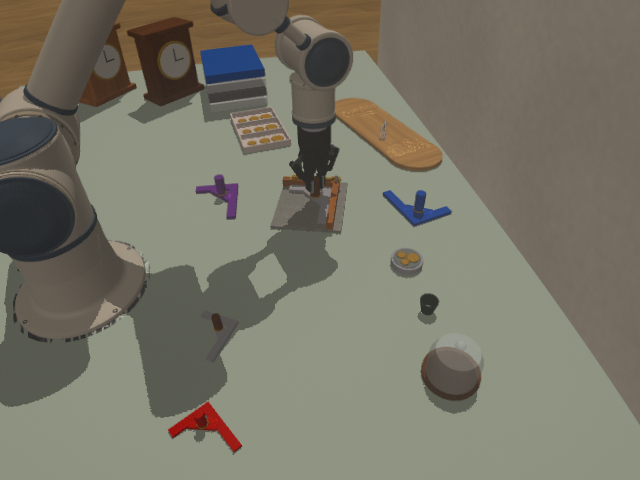

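View pics/z_top.png

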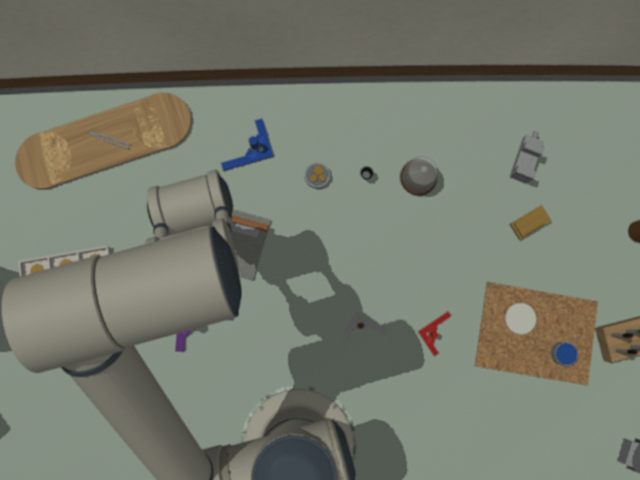

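```bash
python3 -m handwheel '0.002 0 -0.0001 -0.001 0.001 -0.003 0'; python3 G.py|tail -1;python3 - <<'E'
from rig import *
for i in range(6): grab_frame("top")
E
python3 G.py 0.5364 0.2010 0.0452 0.497
```

```text
time: 18.7
position: [0.5353, 0.1975, 0.0447]
eef_rot: [-0.685, 0.686, 0.173, -0.175]
force: [-15.4, -8.2, 17.7]
gripper_width: 0.023
CASE F x,y: -12.5 -12.3  knob pos case mm: [-38.1 -39. ]
t 19.0 pos [0.5352 0.1976 0.0447] yaw 0.4977 F [-11.6  -9.1  15.4] M [-1.33  1.86  0.08] w 0.0233 q6 -0.246
shift [ 0.0027 -0.0005  0.0024] rot [ 0.0008  0.0007 -0.0032]
after turn, shift in target axes [ 0.0027 -0.0005  0.0024]
CASE F x,y: -8.5 -12.0  knob pos case mm: [-38.1 -39. ]
```

The push is steady against both rails at about 8 to 12 N each, the knob does not move, and the side picture shows the hook closed. Handing in.

```bash
python3 -c "
from rig import *
print(sign_off()); s=robot.get_state(); print(s['time'],s['force'],s['gripper_width'])"
```

```text
the job is handed in; nothing more can be done
None
the job is handed in; nothing more can be done
```

I swung the hook closed first. Then I picked up the large grey square by its knob, laid it flat on the board and pushed it into the inside corner. I handed in at about 19 s of arm time, still gripping the knob and pressing on both rails.

**Hook:** it reached its stop. The side picture showed the bar along the rail with its curl around the pin, and the post within about 1 mm of its computed closed position.

**Seating:**
- The arm pressed about 8.5 N toward the far rail and 12 N toward the side rail. The knob did not move under this, nor when I pushed it toward the far rail alone.
- A model of the seated square laid over the side picture matched within about 1 mm.
- The leg on the far rail differed by up to 6 mrad in angle, which is within the blur. I could not see the contact edges themselves, because the arm hides them from the top camera and the rails and shadows from the side one.

**Less clean:**
- I pushed on the hook at its stop with up to about 47 N, through the fingers.
- One press down onto the board reached 68 N at the wrist. Both were brief and below the 120 N wrist limit.
- My camera estimate of the seated knob position differed from where contact actually stopped it by about 2 mm, so I relied on contact.
- I released and re-gripped the knob twice, and loosened the grip once, so that the square could lie flat and line itself up.

The dust cover, loupe and movement look unmoved in the last pictures.

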